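# Unstack the metal specimens into the cut-out tray

## Robot

A 6-joint arm with a two-finger parallel gripper is mounted at the origin on the work surface. World frame = base frame: x ahead of the robot, y to its left, z up, the work surface at z = 0. Lengths are in mm, angles in rad, forces in N, time in s.
With the tool pointing down it reaches from about 400 to 925 mm from the base axis. Payload 12.5 kg.
Tool frame: the origin (TCP) lies on the centre line of the jaws, within the pads' length; the fingertips stand 8 mm ahead of it and the grasp point (between the pads) lies 11 mm behind it; z points along the fingers, x is the direction in which the jaws open and shut, and the axes are right-handed (so a half turn about z gives the same grasp; the last joint's range is limited). The gripper opens to 95 mm and grips with 3 to 60 N. Pads are 20 mm wide; open, the fingers measure 119 mm over their backs; the gripper's body (75 mm by 180 mm) begins 59 mm behind the grasp point.
Start: joints at [-1.285, 0.491, 1.559, -0, 1.092, -0.106], TCP at [238.682, -577.648, 222.661] pointing down, gripper open.
Joint ranges: [-3.1, 3.1], [-0.84, 2.19], [0.05, 2.79], [-1.13, 4.28], [0.06, 2.93], [-2.69, 2.69]. Speed limits (rad/s): [2.22, 2.22, 2.79, 3.14, 3.14, 3.14].

## Interface

Orientations are given as [roll, pitch, yaw] about the fixed x, y, z axes, in that order (R = Rz(yaw) Ry(pitch) Rx(roll)).
In Python, from cell import env gives the robot as it stands. The module is installed in compiled form; this text tells all that it offers.
- The arm moves only by the tool send_rows, never from a script. Its argument "moves" is a list that holds one entry, the list of rows, each a list of 6 numbers: the shift along the tool's x, y, z as a fraction of full scale, then the turn, a rotation vector about the tool's x, y, z as a fraction of full scale. A call has 1 to 12 rows; each row is the pose to reach, as a shift and turn from the pose commanded when the call began, along the tool's axes at that moment; what a row does not reach only later rows make up. Full scale, the value 1, is 0.3 m for a shift and 90 degrees for a turn. A row lasts 1/12 s, in which the tool goes at most 41.7 mm and 7.16 degrees, less where a joint would pass 70% of its speed; a pose out of reach is approached as far as the arm can. A call with a number of a shift or a turn outside -1 to 1 is refused whole. A call with a gripper value outside its range is refused whole. "grip" is the gripper's target within -1 to 1 (shut at 1, half-way at 0, fully open at -1), set as the call begins (left out, the last holds). The fingers move at their own pace and stop on an object; the grip force is fixed at half the most. Time passes only in rows, so rows that repeat a pose let the fingers close. It gives the time, the measured TCP pose, the force and the opening at its end, in the units of the state.
- env.state(): the state, without advancing time (a new reading comes with each control period).
- env.read_camera(name): name is "scene" or "top"; returns a dict with "image" (384x512x3 uint8, red, green, blue), "mtx" (3x3 intrinsics, pixels), "distortion" ([k1, k2, p1, p2, k3] as OpenCV has them; the pictures are not rectified), "T" (4x4, takes a point from camera to world coordinates). Camera axes: x right, y up, looking along -z (the intrinsics and any distortion apply to the point x, -y, -z); pixel columns grow to the right and rows downward; lengths in mm; the calibration is good to about 2 mm. A picture is of the moment at which its call begins. There is no depth.
- env.job_done(): hands the job in, once; it reports no verdict.
Trained networks look in the newest picture that a camera, given by its name, has taken for a name from the list of things; names that differ only in an ending like _2 or _b are one class to them, and where a whole thing is asked for, a point or a joint stands for the part that bears it (a point fixed in the world has none). Each returns a list of dicts, best first, with "confidence" (0 to 1); they miss things now and then, are a little off and sometimes report something else, mostly with a low value. They report only what shows in the picture. A call takes as long as a camera call. They do not tell look-alikes from the thing itself.
- env.look_for(camera, thing): "xy" ([column, row] in pixels, amid what is visible of it).
- env.outline_of(camera, thing): "region" (384x512 bool, what is visible of it) and "xy" ([column, row] in pixels, amid what is visible of it).
The state is a dict: "t": time; "joints": joint angles; "qvel": joint speeds; "tau": joint torques, N m; "eef_pos": TCP position; "tcp_rot": TCP orientation; "ft_force": force on the tool from outside, world axes, zero at the start; "moment": the same for the moment, N m; "opening": opening from 0.0 (shut) to 1.0 (fully open).
Only numpy, scipy, OpenCV 4.12 (cv2) and the standard library are available. Lean on these libraries where they do the work, as an engineer would, in place of code of your own. Each camera call takes 0.05 s, during which the arm holds its last target. There are 200 camera calls.

## Task

Take the two stacks of metal test specimens on the dark mat apart from the top down, one piece at a time, never carrying a piece with another still on it. Set each of the five pieces down gently, without dropping it, in the tray cavity cut to its own outline, so that it lies flat on the cavity floor (the small cylinder standing upright).

Things in the scene. Friction and masses are not known exactly. Their poses are not given: they have to be found in the camera images.
- disc: The large flat disc: 60 mm diameter, 18 mm thick, about 0.4 kg. Bare steel. Origin: centre of its underside; z up. At the start it lies on the 5 mm dark mat, bottom of one of the two stacks, about 15 cm apart; either the hexagon or the bar lies on it. The mat lies on one side of the robot's centre line, the tray on the other, either way round.
- square: The square block: 50 x 50 mm, 18 mm thick, about 0.35 kg; sides along its x and y. Bare steel. Origin: centre of its underside; z up. The bottom of the other stack on the dark mat.
- hex: The hexagon: 40 mm across flats (two of the flats face its +y and -y, corners on its x axis, 46 mm across corners), 18 mm thick, about 0.2 kg. Bare steel. Origin: centre of its underside; z up. At the start it lies on the disc or on the square, with the small round on top of it.
- bar: The bar: 66 mm long (along its x), 20 mm wide (along its y), 18 mm thick, about 0.18 kg. Bare steel. Origin: centre of its underside; z up. At the start it lies on the disc or on the square, whichever does not carry the hexagon.
- round: The small upright cylinder: 24 mm diameter, 28 mm tall, about 0.1 kg. Bare steel. Origin: centre of its underside; z up. At the start it stands on the hexagon, the top of the three-high stack.
- insert_disc: Insert with the large round cavity, 67 mm diameter, for the disc. Blue, 90 x 90 mm, 12 mm thick, fixed in the white tray; its cavity is central, 6 mm deep, black-floored. Origin: centre of the insert's underside, cavity floor 6 mm above it, top 12 mm; z up. Six such inserts, one a blank without cavity, stand 96 mm centre to centre in three rows of two.
- insert_square: Insert with the square cavity, 57 x 57 mm, sides along its x and y, for the square block. Blue, 90 x 90 mm, 12 mm thick, fixed in the white tray; its cavity is central, 6 mm deep, black-floored. Origin: centre of the insert's underside, cavity floor 6 mm above it, top 12 mm; z up. The white tray's rim is 13 mm above the bench.
- insert_hex: Insert with the hexagonal cavity, 47 mm across flats, two flats facing its +y and -y, for the hexagon. Blue, 90 x 90 mm, 12 mm thick, fixed in the white tray; its cavity is central, 6 mm deep, black-floored. Origin: centre of the insert's underside, cavity floor 6 mm above it, top 12 mm; z up. 
- insert_bar: Insert with the oblong cavity, 73 mm along its x, 27 mm along its y, for the bar. Blue, 90 x 90 mm, 12 mm thick, fixed in the white tray; its cavity is central, 6 mm deep, black-floored. Origin: centre of the insert's underside, cavity floor 6 mm above it, top 12 mm; z up. 
- insert_round: Insert with the small round cavity, 31 mm diameter, for the small cylinder; the cylinder stands upright in it. Blue, 90 x 90 mm, 12 mm thick, fixed in the white tray; its cavity is central, 6 mm deep, black-floored. Origin: centre of the insert's underside, cavity floor 6 mm above it, top 12 mm; z up. 
Not all that is in view belongs to the job. What is shaped like the round but pink is not meant.

How it is judged:
By the outcome, as a careful person would: the job done as asked, in the order asked, and still so for the second after the job is handed in, with the robot touching nothing.
It also fails if it takes over 125 s, if anything falls off the work surface, if the arm or the gripper's body presses on something with over 40 N, if the wrist force passes 120 N, or if a joint passes its speed limit or range.

## Working session

There is one attempt and no reset: what is moved stays moved. The work goes in short steps, Python scripts to look and compute and a tool call to move; the robot and the scene stay as the last step left them, time stands still between calls to the robot, and variables do not carry over. Pictures are saved under pics/ and viewed, about 12 in all and at most 16, crops included, and the job is handed in when it is done.

Besides the shell and the picture viewer there is one more tool, called after "Request:" by a JSON object that holds its "op" and its "data". send_rows: Moves the arm, as the interface text tells. Its arguments: {"type":"object","properties":{"moves":{"type":"array","items":{"type":"array","items":{"type":"array","items":{"type":"number"}}}},"grip":{"type":"number"}},"required":["moves"]}

```bash
mkdir -p pics
cat > h.py <<'E'
import numpy as np, cv2
from cell import env
def ray(c,uv):
    p=cv2.undistortPoints(np.array([[uv]],float),np.array(c["mtx"]),np.array(c["distortion"]))[0,0]
    T=np.array(c["T"]); d=T[:3,:3]@np.array([p[0],-p[1],-1.]); return T[:3,3],d
def at(c,uv,z):
    o,d=ray(c,uv); return (o+d*(z-o[2])/d[2])[:2]
def proj(c,P):
    T=np.array(c["T"]); P=np.atleast_2d(np.array(P,float)); q=(P-T[:3,3])@T[:3,:3]; q=q*[1,-1,-1]
    return cv2.projectPoints(q,np.zeros(3),np.zeros(3),np.array(c["mtx"]),np.array(c["distortion"]))[0][:,0]
def save(c,n,crop=None,s=1):
    im=c["image"][:,:,::-1]
    if crop: x0,y0,x1,y1=crop; im=im[y0:y1,x0:x1]
    cv2.imwrite("pics/"+n,cv2.resize(im,None,fx=s,fy=s,interpolation=cv2.INTER_CUBIC))
E
python3 - <<'E'
from h import *
np.set_printoptions(precision=1,suppress=True)
a=env.read_camera("scene");b=env.read_camera("top")
save(a,"s0.png",s=1.5);save(b,"t0.png",s=1.5)
print(a["T"],b["T"],env.state())
Z=dict(disc=23,square=23,hex=41,bar=41,round=69)
for n in ["disc","square","hex","bar","round"]:
  for cn,c in(("top",b),("scene",a)):
    for r in env.look_for(cn,n)[:3]: print(cn,n,np.round(r["xy"]),round(r["confidence"],2),at(c,r["xy"],Z[n]))
for n in ["disc","square","hex","bar","round"]:
    for r in env.look_for("top","insert_"+n)[:3]: print("insert",n,np.round(r["xy"]),round(r["confidence"],2),at(b,r["xy"],12))
E
```

```text
[[   0.7   -0.5    0.5  962.7]
 [   0.7    0.5   -0.5 -403.1]
 [   0.     0.7    0.8  656.8]
 [   0.     0.     0.     1. ]] [[  -0.     1.    -0.1  497.1]
 [  -1.    -0.     0.    -2.4]
 [   0.     0.1    1.  1222.6]
 [   0.     0.     0.     1. ]] {'t': 0.1, 'joints': array([-1.3,  0.5,  1.6, -0. ,  1.1, -0.1]), 'qvel': array([ 0., -0., -0., -0.,  0., -0.]), 'tau': array([  0. , -61.4, -25.9,   0.1,   0. ,  -0. ]), 'eef_pos': array([ 238.6, -577.4,  222.1]), 'tcp_rot': array([-3.1,  0. , -1.2]), 'ft_force': array([-0.4,  0.1, -0. ]), 'moment': array([ 0., -0., -0.]), 'opening': 1.0020728806404657}
top disc [334. 249.] 0.71 [ 463.6 -187.7]
scene disc [144. 218.] 0.82 [ 481.1 -217. ]
top square [331. 188.] 0.51 [ 620.2 -181.8]
scene square [202. 269.] 0.66 [ 647.3 -207.1]
top hex [331. 183.] 0.7 [ 632.3 -178.4]
top hex [336. 248.] 0.64 [ 465.6 -187.4]
scene hex [207. 263.] 0.74 [ 653.2 -198.1]
top bar [341. 251.] 0.55 [ 459.1 -202. ]
scene bar [147. 207.] 0.78 [ 475.9 -202. ]
top round [332. 136.] 0.59 [ 746.4 -179.3]
top round [339. 180.] 0.48 [ 634.2 -196.4]
top round [275. 182.] 0.43 [630.8 -36.3]
scene round [250. 306.] 0.63 [ 772.2 -208. ]
scene round [265. 219.] 0.5 [669.4 -72.5]
scene round [203. 250.] 0.48 [ 642.9 -196.4]
insert disc [166. 229.] 0.64 [517.7 247.8]
insert square [202. 188.] 0.71 [623.3 154. ]
insert hex [206. 263.] 0.85 [429.7 144.3]
insert bar [202. 226.] 0.81 [523.3 154.9]
insert round [169. 265.] 0.94 [424.1 238.7]
```

View pics/s0.png

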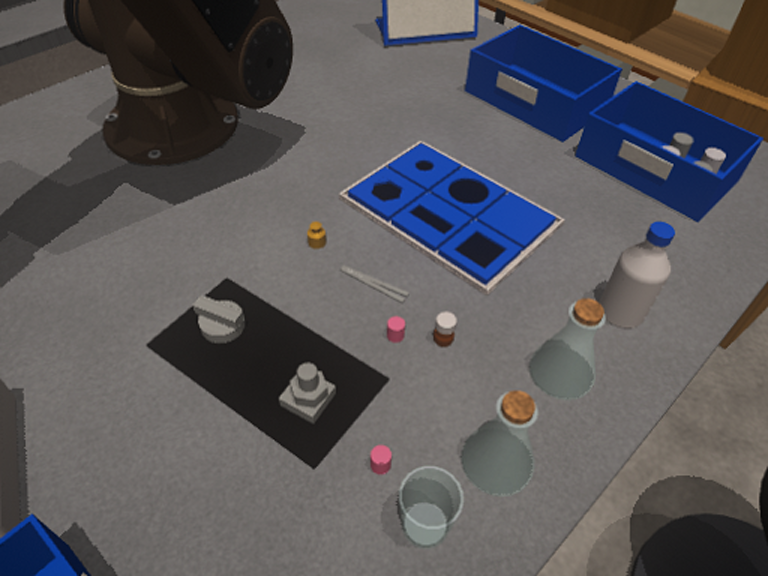

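View pics/t0.png

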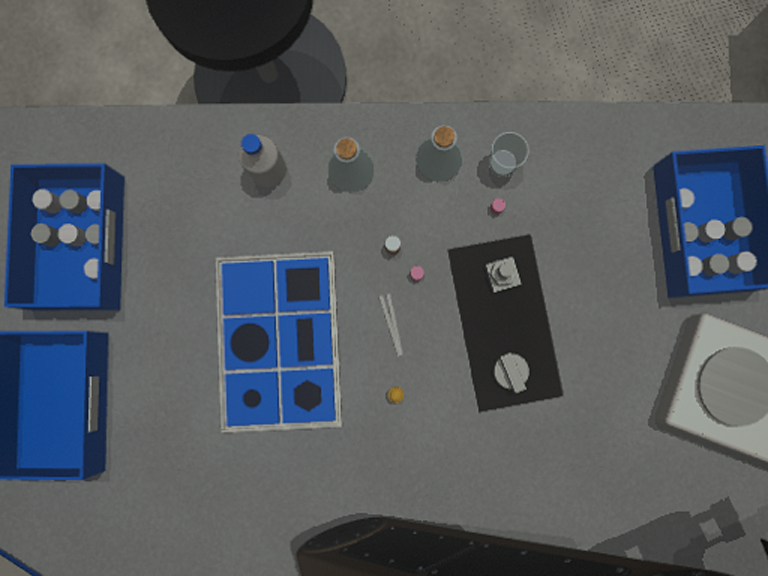

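The tray is on the left (+y) and the mat on the right. The bar lies on the disc (top view about (341,249)), and round on hex on square at about (335,182). Candidates for the round:
- top-view pixel (335,180): grey, standing on the hex. This is the one I choose.
- top-view pixels (332,136) and (275,182): pink, so not meant.

Next I'll fit the positions more precisely.

```bash
cat > fit.py <<'E'
from h import *
from scipy.optimize import differential_evolution as DE
def poly(k,g=0):
    if k in("disc","round"):
        r=(60 if k=="disc" else 24)/2+g; t=np.linspace(0,2*np.pi,90,endpoint=False); return np.c_[r*np.cos(t),r*np.sin(t)]
    if k=="hex":
        R=(20+g)/np.cos(np.pi/6); t=np.arange(6)*np.pi/3; v=np.c_[R*np.cos(t),R*np.sin(t)]
    else:
        a,b=((25,25) if k=="square" else (33,10)); a+=g;b+=g; v=np.array([[a,b],[-a,b],[-a,-b],[a,-b]],float)
    w=np.roll(v,-1,0); s=np.linspace(0,1,24,endpoint=False)[:,None]
    return np.concatenate([p+(q-p)*s for p,q in zip(v,w)])
def place(p,x,y,th,z):
    c,s=np.cos(th),np.sin(th); return np.c_[x+c*p[:,0]-s*p[:,1],y+s*p[:,0]+c*p[:,1],np.full(len(p),z)]
def grad(c):
    g=cv2.GaussianBlur(cv2.cvtColor(c["image"],cv2.COLOR_RGB2GRAY).astype(np.float32),(0,0),.7)
    gx=cv2.Sobel(g,-1,1,0);gy=cv2.Sobel(g,-1,0,1); return gx,gy
def score(c,G,P):
    u=proj(c,P).astype(np.float32); d=np.roll(u,-1,0)-u; n=np.c_[-d[:,1],d[:,0]]; n/=np.linalg.norm(n,axis=1,keepdims=True)+1e-6
    m=lambda a:cv2.remap(a,u[:,0],u[:,1],cv2.INTER_LINEAR)[:,0] if 0 else cv2.remap(a,u[None,:,0].copy(),u[None,:,1].copy(),cv2.INTER_LINEAR)[0]
    return np.minimum(np.abs(m(G[0])*n[:,0]+m(G[1])*n[:,1]),60).mean()
def fit(cs,parts,x0,r=14,th=(-1.6,1.6)):
    """parts(x,y,th)->list of point sets"""
    Gs=[grad(c) for c in cs]
    f=lambda v:-sum(score(c,G,P) for c,G in zip(cs,Gs) for P in parts(*v))
    R=DE(f,[(x0[0]-r,x0[0]+r),(x0[1]-r,x0[1]+r),th],seed=1,maxiter=60,popsize=12,tol=1e-4)
    return R.x,-R.fun
E
cat > m1.py <<'E'
from fit import *; import pickle
np.set_printoptions(precision=2,suppress=True)
a=env.read_camera("scene");b=env.read_camera("top")
q=np.pi
D=[("round",67+2,(640,-192),(0,.01)),("hex",41,(640,-192),(-q/6,q/6)),("square",23,(635,-190),(-q/4,q/4)),("bar",41,(470,-195),(-q/2,q/2)),("disc",23,(472,-195),(0,.01))]
res={}
for k,z,x0,th in D:
    for nm,cs in(("top",[b]),("scene",[a]),("both",[a,b])):
        v,s=fit(cs,lambda x,y,t:[place(poly(k),x,y,t,z)],x0,16,th); res[k]=v,z
        print(k,nm,v,round(s/len(cs),1))
lay=dict(square=(96,-48),bar=(0,-48),hex=(-96,-48),disc=(0,48),round=(-96,48))
def tray(x,y,t):
    c,s=np.cos(t),np.sin(t)
    return [place(poly(k,3.5),x+c*l[0]-s*l[1],y+s*l[0]+c*l[1],t,12) for k,l in lay.items()]
for nm,cs in(("top",[b]),("scene",[a]),("both",[a,b])):
    v,s=fit(cs,tray,(524,202),16,(-.2,.2)); print("tray",nm,v,round(s/len(cs)/5,1))
P=tray(*v)
for k,p in zip(lay,P): print(k,p[:,:2].mean(0))
for n,c,cr1,cr2 in(("top",b,(290,140,390,290),(130,150,240,300)),("scene",a,(90,180,270,320),(220,90,390,200))):
    s=6
    for j,cr in enumerate((cr1,cr2)):
        im=cv2.resize(c["image"][cr[1]:cr[3],cr[0]:cr[2],::-1],None,fx=4,fy=4,interpolation=cv2.INTER_CUBIC)
        for S in ([place(poly(k),*v,z) for k,(v,z) in res.items()] if j==0 else P):
            u=(proj(c,S)-cr[:2]+.5)*4-.5; cv2.polylines(im,[np.round(u).astype(int)],True,(0,0,255),1)
        cv2.imwrite(f"pics/o_{n}{j}.png",im)
t=[cv2.imread(f"pics/o_{x}.png") for x in("top0","top1")]
cv2.imwrite("pics/o_top.png",np.hstack([x[:600] for x in t])[:,:840][:, :800])
E
python3 m1.py
```

```text
round top [ 641.32 -194.27    0.  ] 49.5
round scene [ 637.09 -190.04    0.01] 60.0
round both [ 640.92 -193.88    0.01] 52.5
hex top [ 642.91 -193.81   -0.19] 55.3
hex scene [ 636.31 -189.12   -0.43] 55.9
hex both [ 637.14 -192.86   -0.45] 52.6
square top [ 633.98 -195.06    0.27] 60.0
square scene [ 639.17 -194.84    0.33] 55.2
square both [ 637.12 -192.26    0.29] 57.1
bar top [ 465.95 -206.63    0.38] 53.7
bar scene [ 467.14 -201.35    0.45] 58.0
bar both [ 467.02 -201.1     0.39] 54.5
disc top [ 463.83 -202.88    0.01] 60.0
disc scene [ 471.88 -203.33    0.01] 53.9
disc both [ 464.35 -203.33    0.01] 55.1
tray top [522.3  198.79   0.05] 59.9
tray scene [521.57 202.24   0.05] 59.7
tray both [522.16 200.7    0.05] 59.5
square [620.29 157.22]
bar [524.4  152.75]
hex [428.5  148.29]
disc [519.93 248.65]
round [424.04 244.19]
```

View pics/o_top.png

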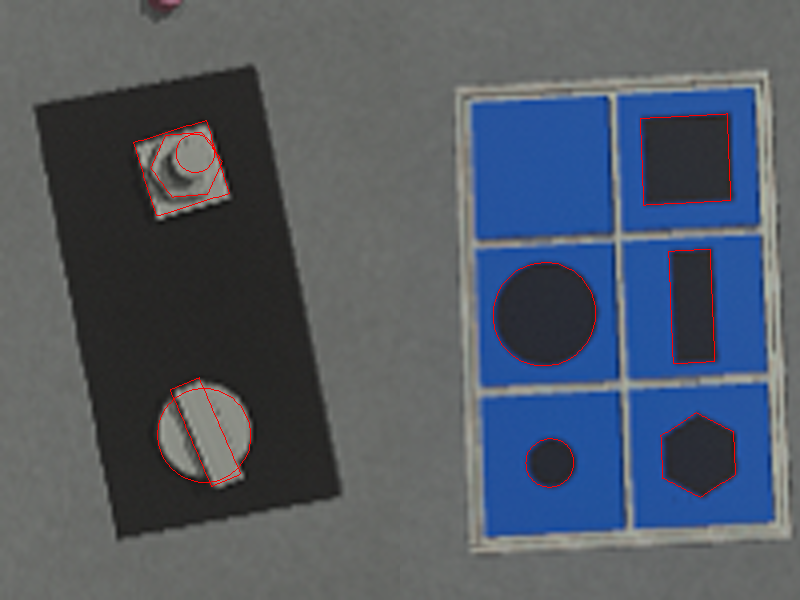

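View pics/o_scene0.png

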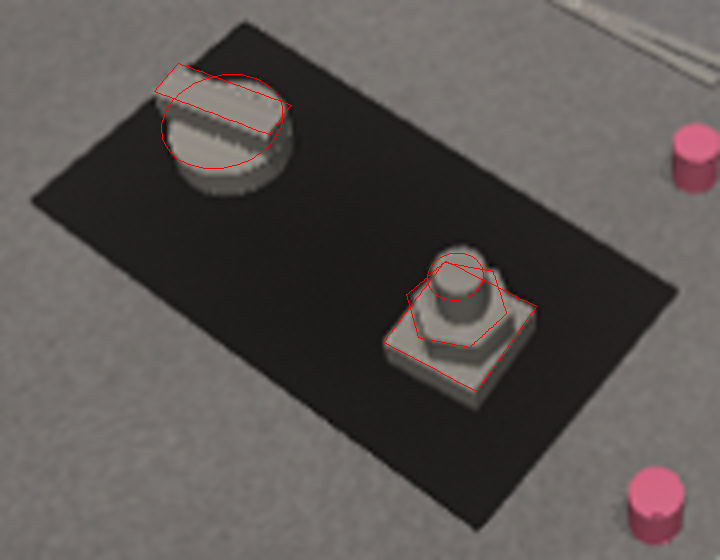

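```bash
cat > m2.py <<'E'
from fit import *
np.set_printoptions(precision=2,suppress=True)
def shift(c,d):
    c=dict(c); T=np.array(c["T"],float); T[:2,3]+=d; c["T"]=T; return c
def cams():
    return shift(env.read_camera("scene"),(.35,-1.75)),shift(env.read_camera("top"),(-.35,1.75))
def overlay(c,cr,Ss,n,s=5):
    im=cv2.resize(c["image"][cr[1]:cr[3],cr[0]:cr[2],::-1],None,fx=s,fy=s,interpolation=cv2.INTER_CUBIC)
    for S in Ss:
        u=(proj(c,S)-cr[:2]+.5)*s-.5; cv2.polylines(im,[np.round(u).astype(int)],True,(0,0,255),1)
    return im
if __name__=="__main__":
    a,b=cams(); q=np.pi
    D=[("round",69,(639,-192),(0,.01)),("hex",41,(639,-192),(-q/6,q/6)),("square",23,(637,-193),(-q/4,q/4)),("bar",41,(467,-203),(0.1,.7)),("disc",23,(468,-203),(0,.01))]
    S=[]
    for k,z,x0,th in D:
        for nm,cs in(("top",[b]),("scene",[a]),("both",[a,b])):
            v,s=fit(cs,lambda x,y,t:[place(poly(k),x,y,t,z)],x0,9,th); print(k,nm,v,round(s/len(cs),1))
        S.append(place(poly(k),*v,z))
    A=overlay(a,(95,180,235,300),S,"",5);B=overlay(b,(310,160,365,280),S,"",5)
    cv2.imwrite("pics/o2.png",cv2.resize(np.hstack([A,B]),(800,492)))
E
python3 m2.py
```

```text
round top [ 640.9  -192.63    0.01] 49.4
round scene [ 637.32 -191.62    0.  ] 60.0
round both [ 641.44 -191.92    0.  ] 53.5
hex top [ 636.63 -191.53   -0.43] 55.0
hex scene [ 636.58 -190.94   -0.45] 56.1
hex both [ 636.57 -191.05   -0.45] 55.3
square top [ 633.1  -190.23    0.28] 60.0
square scene [ 639.5  -196.52    0.33] 55.2
square both [ 634.19 -193.84    0.27] 55.8
bar top [ 465.59 -204.88    0.38] 53.7
bar scene [ 467.34 -203.14    0.45] 58.0
bar both [ 467.01 -202.64    0.4 ] 55.0
disc top [ 464.97 -203.56    0.  ] 60.0
disc scene [ 471.97 -204.94    0.01] 53.8
disc both [ 470.58 -203.24    0.01] 54.7
```

View pics/o2.png

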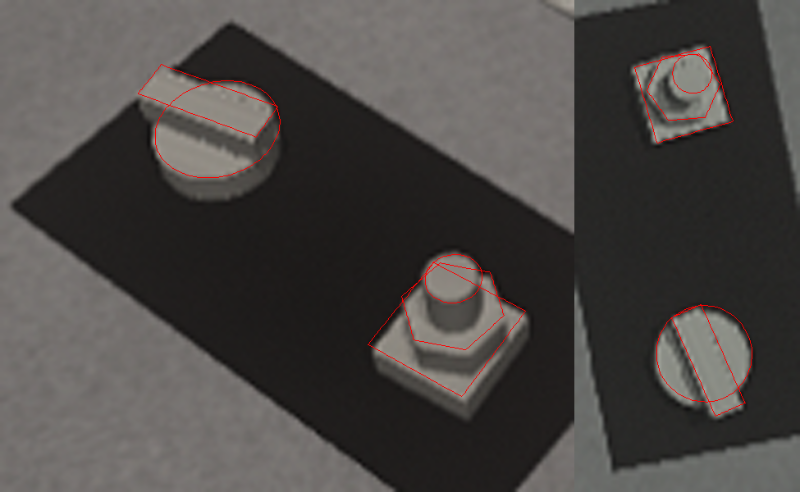

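Round at (638,-192), hex at (637,-191, yaw -0.45), bar at (467,-203, yaw 0.40), tray at (522,201, yaw 0.047). Next comes the move planner, starting with the round.

```bash
cat > plan.py <<'E'
# usage: plan.py "x,y,z,yaw,n x,y,z,yaw,n" "next call" ... ; n rows interpolated to each waypoint (smooth)
import sys, numpy as np
from cell import env
s=env.state(); p=np.array(s["eef_pos"]); r=s["tcp_rot"]; yaw=r[2]
print("t",round(s["t"],2),"pos",np.round(p,1),"rot",np.round(r,4),"F",np.round(s["ft_force"],1),"open",round(s["opening"],3),"q",np.round(s["joints"],2))
cur=np.r_[p,yaw]
for call in sys.argv[1:]:
    st=cur.copy(); c,sn=np.cos(st[3]),np.sin(st[3]); rows=[]
    for w in call.split():
        *t,n=map(float,w.split(",")); t=np.array(t)
        for i in range(1,int(n)+1):
            u=i/n; u=u*u*(3-2*u) if n>3 else u
            q=cur+(t-cur)*u; d=q-st
            rows.append([round((c*d[0]+sn*d[1])/300,3),round((sn*d[0]-c*d[1])/300,3),round(-d[2]/300,3),0,0,round(-d[3]/(np.pi/2),3)])
        cur=t
    print(len(rows),str(rows).replace(" ",""))
E
python3 plan.py "500,-330,170,-0.45,10 500,-330,170,-0.45,2" "638,-192,130,0,12" "638,-192,62,0,8 638,-192,62,0,4"
```

```text
t 1.05 pos [ 238.7 -577.7  222.7] rot [ 3.1416e+00 -2.0000e-04 -1.1790e+00] F [ 0.3  0.4 -0. ] open 0.999 q [-1.28  0.49  1.56  0.    1.09 -0.11]
12 [[np.float64(-0.012),np.float64(-0.031),np.float64(0.005),0,0,np.float64(-0.013)],[np.float64(-0.045),np.float64(-0.117),np.float64(0.018),0,0,np.float64(-0.048)],[np.float64(-0.093),np.float64(-0.242),np.float64(0.038),0,0,np.float64(-0.1)],[np.float64(-0.151),np.float64(-0.394),np.float64(0.062),0,0,np.float64(-0.163)],[np.float64(-0.215),np.float64(-0.56),np.float64(0.088),0,0,np.float64(-0.232)],[np.float64(-0.279),np.float64(-0.726),np.float64(0.114),0,0,np.float64(-0.301)],[np.float64(-0.337),np.float64(-0.878),np.float64(0.138),0,0,np.float64(-0.364)],[np.float64(-0.386),np.float64(-1.004),np.float64(0.157),0,0,np.float64(-0.416)],[np.float64(-0.418),np.float64(-1.089),np.float64(0.171),0,0,np.float64(-0.451)],[np.float64(-0.43),np.float64(-1.12),np.float64(0.176),0,0,np.float64(-0.464)],[np.float64(-0.43),np.float64(-1.12),np.float64(0.176),0,0,np.float64(-0.464)],[np.float64(-0.43),np.float64(-1.12),np.float64(0.176),0,0,np.floa
[... 1155 characters left out ...]
0),np.float64(0.072),0,0,np.float64(-0.0)],[np.float64(0.0),np.float64(0.0),np.float64(0.113),0,0,np.float64(-0.0)],[np.float64(0.0),np.float64(0.0),np.float64(0.155),0,0,np.float64(-0.0)],[np.float64(0.0),np.float64(0.0),np.float64(0.191),0,0,np.float64(-0.0)],[np.float64(0.0),np.float64(0.0),np.float64(0.217),0,0,np.float64(-0.0)],[np.float64(0.0),np.float64(0.0),np.float64(0.227),0,0,np.float64(-0.0)],[np.float64(0.0),np.float64(0.0),np.float64(0.227),0,0,np.float64(-0.0)],[np.float64(0.0),np.float64(0.0),np.float64(0.227),0,0,np.float64(-0.0)],[np.float64(0.0),np.float64(0.0),np.float64(0.227),0,0,np.float64(-0.0)],[np.float64(0.0),np.float64(0.0),np.float64(0.227),0,0,np.float64(-0.0)]]
```

```bash
cat > plan.py <<'E'
# usage: plan.py x,y,z,yaw ... ; prints tool-frame fractions from the present pose to each; '/' restarts the frame from the previous waypoint
import sys, numpy as np
from cell import env
s=env.state(); r=s["tcp_rot"]
print("t",round(s["t"],2),"pos",np.round(s["eef_pos"],1),"rot",np.round(r,4),"F",np.round(s["ft_force"],1),"width",round(95*s["opening"],1),"j6",round(s["joints"][5],2))
st=cur=np.r_[s["eef_pos"],r[2]]
for w in sys.argv[1:]:
    if w=="/": st=cur; print("/"); continue
    cur=np.array(list(map(float,w.split(",")))); c,sn=np.cos(st[3]),np.sin(st[3]); d=cur-st
    print([float(round(v,3)) for v in((c*d[0]+sn*d[1])/300,(sn*d[0]-c*d[1])/300,-d[2]/300)],float(round(-d[3]/(np.pi/2),3)))
E
python3 plan.py 480,-350,180,-0.5 / 638,-192,130,0 / 638,-192,62,0
```

```text
t 1.05 pos [ 238.7 -577.7  222.7] rot [ 3.1416e+00 -2.0000e-04 -1.1790e+00] F [ 0.3  0.4 -0. ] width 94.9 j6 -0.11
[-0.394, -1.033, 0.142] -0.432
/
[0.21, -0.715, 0.167] -0.318
/
[0.0, 0.0, 0.227] -0.0
```

Request:
{"op": "send_rows", "data": {"moves": [[[-0.2,-0.5,0.07,0,0,-0.2],[-0.3,-0.7,0.1,0,0,-0.3],[-0.3,-0.7,0.1,0,0,-0.35],[-0.36,-0.95,0.14,0,0,-0.43],[-0.36,-0.95,0.14,0,0,-0.43],[-0.36,-0.95,0.14,0,0,-0.43],[-0.36,-0.95,0.14,0,0,-0.43],[-0.36,-0.95,0.14,0,0,-0.43],[-0.36,-0.95,0.14,0,0,-0.43],[-0.36,-0.95,0.14,0,0,-0.43]]], "grip": -1}}

```text
t: 1.88
eef_pos: [461.3, -368.5, 180.5]
tcp_rot: [3.141, 0.0, -0.502]
ft_force: [-0.2, -0.3, 0.0]
opening: 1.0
```

```bash
python3 plan.py 638,-192,130,0 / 638,-192,62,0
```

```text
t 1.88 pos [ 461.3 -368.5  180.5] rot [ 3.1415e+00  2.0000e-04 -5.0150e-01] F [-0.2 -0.3  0. ] width 95.0 j6 -0.28
[0.234, -0.799, 0.168] -0.319
/
[0.0, 0.0, 0.227] -0.0
```

Request:
{"op": "send_rows", "data": {"moves": [[[0.15,-0.5,0.1,0,0,-0.2],[0.234,-0.8,0.168,0,0,-0.319],[0.234,-0.8,0.168,0,0,-0.319],[0.234,-0.8,0.168,0,0,-0.319],[0.234,-0.8,0.168,0,0,-0.319],[0.234,-0.8,0.168,0,0,-0.319],[0.234,-0.8,0.168,0,0,-0.319],[0.234,-0.8,0.168,0,0,-0.319],[0.234,-0.8,0.168,0,0,-0.319],[0.234,-0.8,0.168,0,0,-0.319]]]}}

```text
t: 2.72
eef_pos: [637.2, -194.6, 130.7]
tcp_rot: [3.141, -0.0, -0.004]
ft_force: [-0.1, -0.8, -0.1]
opening: 1.004
```

Request:
{"op": "send_rows", "data": {"moves": [[[0,0,0.06,0,0,0],[0,0,0.12,0,0,0],[0,0,0.17,0,0,0],[0,0,0.21,0,0,0],[0,0,0.228,0,0,0],[0,0,0.228,0,0,0]]]}}

```text
t: 3.22
eef_pos: [637.4, -193.5, 61.1]
tcp_rot: [-3.141, 0.001, -0.004]
ft_force: [-0.1, -0.9, 0.4]
opening: 0.999
```

```bash
python3 plan.py
python3 - <<'E'
from m2 import *
a,b=cams()
A=overlay(a,(150,190,270,290),[],"",4);B=overlay(b,(290,140,390,240),[],"",3)
cv2.imwrite("pics/g1.png",A)
E
```

```text
t 3.22 pos [ 637.4 -193.5   61.1] rot [-3.1412e+00  1.3000e-03 -3.8000e-03] F [-0.1 -0.9  0.4] width 94.9 j6 -0.39
```

View pics/g1.png

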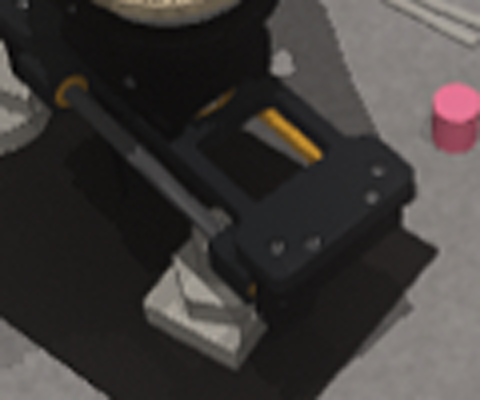

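The fingers straddle the grey round on the hex, at about (205,235) in the image. The pink ones stay clear. Closing.

Request:
{"op": "send_rows", "data": {"moves": [[[0,0,0,0,0,0],[0,0,0,0,0,0],[0,0,0,0,0,0],[0,0,0,0,0,0],[0,0,0,0,0,0],[0,0,0,0,0,0],[0,0,0,0,0,0],[0,0,0,0,0,0],[0,0,0,0,0,0],[0,0,0,0,0,0]]], "grip": 1}}

```text
t: 4.15
eef_pos: [638.2, -192.7, 61.8]
tcp_rot: [3.141, -0.0, -0.002]
ft_force: [-0.6, -0.5, -1.1]
opening: 0.359
```

```bash
python3 plan.py 637.4,-193,130,0 / 560,20,130,0.02 / 424,244,90,.047 / 424,244,26.5,.047
```

```text
t 4.15 pos [ 638.2 -192.7   61.8] rot [ 3.1415e+00 -1.0000e-04 -2.4000e-03] F [-0.6 -0.5 -1.1] width 34.1 j6 -0.39
[-0.003, 0.001, -0.227] -0.002
/
[-0.258, -0.71, -0.0] -0.013
/
[-0.438, -0.756, 0.133] -0.017
/
[0.0, 0.0, 0.212] -0.0
```

Request:
{"op": "send_rows", "data": {"moves": [[[0,0,0,0,0,0],[0,0,0,0,0,0],[0,0,0,0,0,0],[0,0,0,0,0,0],[0,0,0,0,0,0]]]}}

```text
t: 4.57
eef_pos: [638.2, -192.7, 61.8]
tcp_rot: [3.141, -0.0, -0.002]
ft_force: [0.4, 0.2, -0.2]
opening: 0.242
```

```bash
python3 plan.py
```

```text
t 4.57 pos [ 638.2 -192.7   61.8] rot [ 3.1415e+00 -1.0000e-04 -2.4000e-03] F [ 0.4  0.2 -0.2] width 22.9 j6 -0.39
```

Request:
{"op": "send_rows", "data": {"moves": [[[0,0,-0.02,0,0,0],[0,0,-0.06,0,0,0],[0,0,-0.12,0,0,0],[0,0,-0.18,0,0,0],[0,0,-0.22,0,0,0],[0,0,-0.23,0,0,0]]]}}

```text
t: 5.07
eef_pos: [639.0, -193.0, 133.9]
tcp_rot: [3.14, -0.004, -0.002]
ft_force: [-0.9, -0.6, -1.8]
opening: 0.245
```

Request:
{"op": "send_rows", "data": {"moves": [[[-0.01,-0.03,0,0,0,0],[-0.04,-0.1,0,0,0,0],[-0.07,-0.2,0,0,0,0],[-0.11,-0.3,0,0,0,0],[-0.15,-0.4,0,0,0,-0.01],[-0.18,-0.5,0,0,0,-0.01],[-0.22,-0.6,0,0,0,-0.01],[-0.25,-0.7,0,0,0,-0.01],[-0.3,-0.8,0,0,0,-0.02],[-0.35,-0.88,0,0,0,-0.02],[-0.38,-0.94,0,0,0,-0.02],[-0.4,-0.96,0,0,0,-0.02]]]}}

```text
t: 6.07
eef_pos: [516.7, 98.1, 130.1]
tcp_rot: [-3.141, 0.002, 0.031]
ft_force: [-0.2, -0.1, -0.8]
opening: 0.244
```

```bash
python3 plan.py 424,244,90,.047 / 424,244,26.8,.047
```

```text
t 6.07 pos [516.7  98.1 130.1] rot [-3.1415e+00  1.9000e-03  3.1100e-02] F [-0.2 -0.1 -0.8] width 23.2 j6 0.03
[-0.294, -0.496, 0.134] -0.01
/
[0.0, 0.0, 0.211] -0.0
```

Request:
{"op": "send_rows", "data": {"moves": [[[-0.02,-0.03,0,0,0,0],[-0.06,-0.1,0.02,0,0,0],[-0.12,-0.2,0.04,0,0,-0.01],[-0.18,-0.3,0.07,0,0,-0.01],[-0.24,-0.4,0.1,0,0,-0.01],[-0.28,-0.47,0.13,0,0,-0.01],[-0.294,-0.496,0.134,0,0,-0.01],[-0.294,-0.496,0.134,0,0,-0.01],[-0.294,-0.496,0.134,0,0,-0.01]]]}}

```text
t: 6.82
eef_pos: [426.9, 241.5, 90.7]
tcp_rot: [3.141, -0.0, 0.045]
ft_force: [-0.7, -0.6, -0.7]
opening: 0.238
```

```bash
python3 plan.py 424,244,30,.047 424,244,26.8,.047
```

```text
t 6.82 pos [426.9 241.5  90.7] rot [ 3.1414e+00 -2.0000e-04  4.5200e-02] F [-0.7 -0.6 -0.7] width 22.6 j6 0.34
[-0.009, -0.009, 0.202] -0.001
[-0.009, -0.009, 0.213] -0.001
```

Request:
{"op": "send_rows", "data": {"moves": [[[0,0,0,0,0,0],[0,0,0,0,0,0]]]}}

```text
t: 6.98
eef_pos: [427.3, 240.8, 90.9]
tcp_rot: [-3.142, -0.001, 0.043]
ft_force: [-0.1, 0.3, -2.2]
opening: 0.246
```

```bash
python3 plan.py 424,244,30,.047 424,244,26.8,.047
```

```text
t 6.98 pos [427.3 240.8  90.9] rot [-3.1415e+00 -8.0000e-04  4.3000e-02] F [-0.1  0.3 -2.2] width 23.4 j6 0.34
[-0.011, -0.011, 0.203] -0.003
[-0.011, -0.011, 0.214] -0.003
```

Request:
{"op": "send_rows", "data": {"moves": [[[-0.01,-0.01,0.03,0,0,0],[-0.011,-0.011,0.08,0,0,0],[-0.011,-0.011,0.13,0,0,0],[-0.011,-0.011,0.17,0,0,0],[-0.011,-0.011,0.185,0,0,0],[-0.011,-0.011,0.185,0,0,0]]]}}

```text
t: 7.48
eef_pos: [422.9, 244.2, 33.9]
tcp_rot: [3.141, 0.001, 0.044]
ft_force: [3.1, -4.7, -3.9]
opening: 0.245
```

```bash
python3 plan.py 424,244,30,.047 424,244,27,.047
python3 - <<'E'
from m2 import *
a,b=cams()
v=np.array([424,244,6]); t=[place(poly("round",3.5),424,244,0,12)]
s=env.state()["eef_pos"]; t.append(place(poly("round"),s[0],s[1],0,s[2]-20.8)); t.append(place(poly("round"),s[0],s[1],0,s[2]+7.2))
A=overlay(a,(225,75,345,175),t,"",4);B=overlay(b,(120,210,240,310),t,"",4)
cv2.imwrite("pics/p1.png",np.hstack([A,B])[:, :960][:, 0:960][:,:,:][:, 80:880])
E
```

```text
t 7.48 pos [422.9 244.2  33.9] rot [3.1406e+00 1.4000e-03 4.4000e-02] F [ 3.1 -4.7 -3.9] width 23.3 j6 0.35
[0.004, 0.001, 0.013] -0.002
[0.004, 0.001, 0.023] -0.002
```

View pics/p1.png

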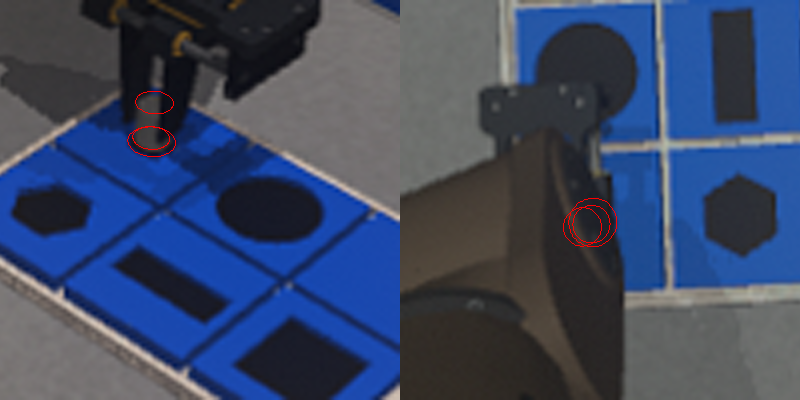

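The round hangs right over its cavity, with the predicted outline inside the rim at about (152,140). Lowering it.

Request:
{"op": "send_rows", "data": {"moves": [[[0.002,0,0.006,0,0,0],[0.003,0,0.012,0,0,0],[0.003,0,0.017,0,0,0],[0.003,0,0.02,0,0,0],[0.003,0,0.021,0,0,0],[0.003,0,0.021,0,0,0]]]}}

```text
t: 8.08
eef_pos: [424.1, 244.8, 31.1]
tcp_rot: [-3.141, -0.002, 0.045]
ft_force: [-3.6, -9.1, 29.6]
opening: 0.247
```

```bash
python3 plan.py 424,244,27,.047
```

```text
t 8.08 pos [424.1 244.8  31.1] rot [-3.1412e+00 -2.0000e-03  4.4600e-02] F [-3.6 -9.1 29.6] width 23.5 j6 0.34
[-0.001, 0.003, 0.014] -0.002
```

Request:
{"op": "send_rows", "data": {"moves": [[[0,0,-0.01,0,0,0],[0,0,-0.02,0,0,0],[0,0,-0.02,0,0,0],[0,0,-0.02,0,0,0]]]}}

```text
t: 8.42
eef_pos: [424.1, 244.9, 35.4]
tcp_rot: [-3.142, -0.001, 0.045]
ft_force: [0.1, -5.1, 3.2]
opening: 0.246
```

```bash
python3 plan.py 424,244,27,.047
python3 - <<'E'
from m2 import *
a=env.read_camera("scene")
t=[place(poly("round",3.5),*(at(a,proj(shift(a,(.35,-1.75)),[[424,244,12]])[0],12)),0,12)]
s=env.state()["eef_pos"]
A=overlay(a,(250,85,310,135),[],"",10);B=overlay(a,(250,85,310,135),t,"",10)
cv2.imwrite("pics/p2.png",cv2.resize(np.hstack([A,B]),(800,333)))
E
```

```text
t 8.42 pos [424.1 244.9  35.4] rot [-3.1416e+00 -8.0000e-04  4.4600e-02] F [ 0.1 -5.1  3.2] width 23.4 j6 0.34
[-0.0, 0.003, 0.028] -0.002
```

View pics/p2.png

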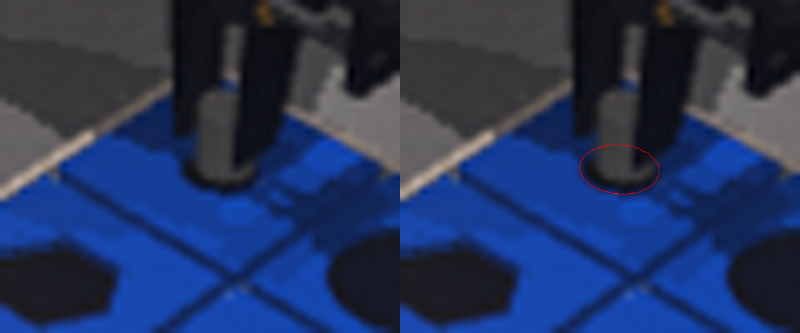

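Request:
{"op": "send_rows", "data": {"moves": [[[0,0,-0.01,0,0,0],[0,0,-0.02,0,0,0],[0,0,-0.02,0,0,0],[0,0,-0.02,0,0,0],[0,0,-0.02,0,0,0]]]}}

```text
t: 8.88
eef_pos: [423.9, 245.2, 40.9]
tcp_rot: [-3.141, -0.0, 0.045]
ft_force: [-0.2, -1.3, -0.6]
opening: 0.244
```

```bash
python3 plan.py 424,244,27,.047
python3 - <<'E'
from m2 import *
a,b=cams(); env.state()
A=overlay(a,(250,85,310,135),[],"",10); cv2.imwrite("pics/p3.png",A)
print(env.state()["ft_force"],env.state()["moment"])
E
```

```text
t 8.88 pos [423.9 245.2  40.9] rot [-3.1415e+00 -2.0000e-04  4.4700e-02] F [-0.2 -1.3 -0.6] width 23.2 j6 0.34
[0.0, 0.004, 0.046] -0.001
[ 0.07 -0.89 -1.12] [-0.01 -0.11 -0.03]
```

View pics/p3.png

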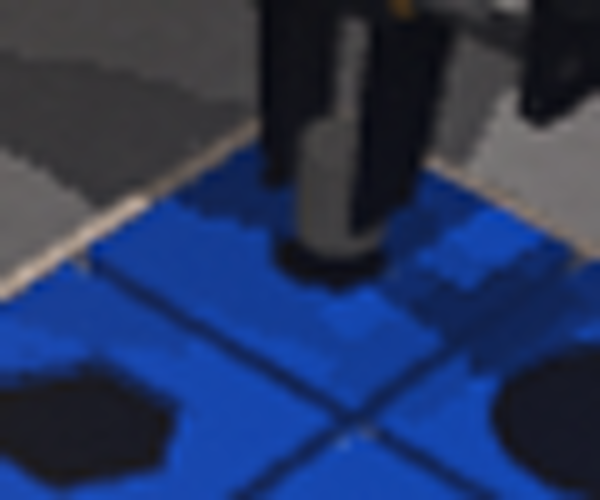

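The force on the rim and this crop agree: the piece stands about 2 mm too far in +y and +x (its centre is at column 340, the cavity's at 329). I'll shift it and try again.

```bash
python3 plan.py 423,242.2,35,.047 423,242.2,27.5,.047
```

```text
t 8.98 pos [423.8 245.1  40.8] rot [3.1416 0.     0.0447] F [ 0.1 -0.9 -1.1] width 23.3 j6 0.34
[-0.003, 0.009, 0.019] -0.001
[-0.003, 0.009, 0.044] -0.001
```

Request:
{"op": "send_rows", "data": {"moves": [[[-0.003,0.009,0,0,0,0],[-0.003,0.009,0.01,0,0,0],[-0.003,0.009,0.018,0,0,0],[-0.003,0.009,0.023,0,0,0],[-0.003,0.009,0.028,0,0,0],[-0.003,0.009,0.033,0,0,0],[-0.003,0.009,0.036,0,0,0],[-0.003,0.009,0.036,0,0,0]]]}}

```text
t: 9.65
eef_pos: [423.1, 242.5, 31.2]
tcp_rot: [-3.141, -0.001, 0.045]
ft_force: [-4.7, 0.8, 21.2]
opening: 0.246
```

```bash
python3 plan.py 423,242.2,27,.047
```

```text
t 9.65 pos [423.1 242.5  31.2] rot [-3.1412e+00 -9.0000e-04  4.4700e-02] F [-4.7  0.8 21.2] width 23.4 j6 0.34
[-0.0, 0.001, 0.014] -0.001
```

Request:
{"op": "send_rows", "data": {"moves": [[[0,0,-0.01,0,0,0],[0,0,-0.025,0,0,0],[0,0,-0.035,0,0,0],[0,0,-0.035,0,0,0]]]}}

```text
t: 9.98
eef_pos: [423.3, 242.3, 41.0]
tcp_rot: [-3.141, -0.001, 0.045]
ft_force: [0.4, -0.9, -0.8]
opening: 0.248
```

```bash
python3 plan.py
python3 - <<'E'
from m2 import *
from scipy.optimize import least_squares as LS
a=env.read_camera("scene"); s=env.state(); p=s["eef_pos"]
cav=np.array([521.57,202.24])+np.array([[np.cos(.047),-np.sin(.047)],[np.sin(.047),np.cos(.047)]])@[-96,48]
print("scene-frame cavity",cav,"tcp",p)
def f(v,zb,L,B):
    u=proj(a,place(poly("round"),v[0],v[1],0,zb)); return [u[:,0].min()-L,u[:,1].max()-B]
for zb in(19.2,20.8,25): print("old img z40.8 off",zb,LS(f,[424,245],args=(40.8-zb,279.7,110.3)).x)
t=[place(poly("round",3.5),*cav,0,12)]
A=overlay(a,(255,85,305,130),[],"",8);B=overlay(a,(255,85,305,130),t+[place(poly("round"),cav[0],cav[1],0,p[2]-20),place(poly("round"),cav[0],cav[1],0,p[2]+8)],"",8)
cv2.imwrite("pics/p4.png",np.hstack([A,B]))
E
```

```text
t 9.98 pos [423.3 242.3  41. ] rot [-3.1414e+00 -7.0000e-04  4.4600e-02] F [ 0.4 -0.9 -0.8] width 23.6 j6 0.34
scene-frame cavity [423.42 245.68] tcp [423.22 242.28  40.71]
old img z40.8 off 19.2 [428.01 247.32]
old img z40.8 off 20.8 [426.66 248.92]
old img z40.8 off 25 [423.13 253.1 ]
```

View pics/p4.png

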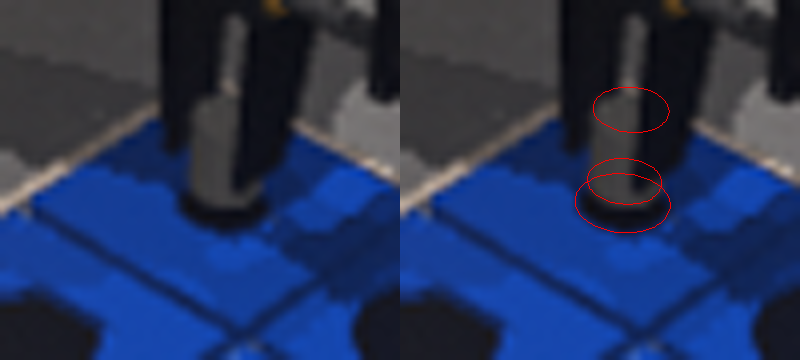

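Request:
{"op": "send_rows", "data": {"moves": [[[-0.004,0,0,0,0,0],[-0.008,0,0.01,0,0,0],[-0.008,0,0.02,0,0,0],[-0.008,0,0.027,0,0,0],[-0.008,0,0.032,0,0,0],[-0.008,0,0.036,0,0,0],[-0.008,0,0.036,0,0,0]]]}}

```text
t: 10.62
eef_pos: [421.5, 242.4, 30.6]
tcp_rot: [-3.141, -0.002, 0.045]
ft_force: [-0.7, -1.8, 20.4]
opening: 0.24
```

```bash
python3 plan.py ; python3 -c "
from cell import env; print(env.state()['moment'],env.state()['ft_force'])"
```

```text
t 10.62 pos [421.5 242.4  30.6] rot [-3.1409e+00 -2.4000e-03  4.4700e-02] F [-0.7 -1.8 20.4] width 22.8 j6 0.34
[-0.35599008  0.0067266   0.00489676] [-0.70865097 -1.83806928 20.3965346 ]
```

Run:
```python
from m2 import *
F=[]
for i in range(8):
    a=env.read_camera("scene"); s=env.state(); F.append(np.r_[s["ft_force"],s["moment"],s["eef_pos"]])
print(np.mean(F,0),np.std(F,0))
cav=[423.42,245.68]
A=overlay(a,(262,90,302,130),[],"",10);B=overlay(a,(262,90,302,130),[place(poly("round",3.5),*cav,0,12),place(poly("round",3.5),*cav,0,6)],"",10)
cv2.imwrite("pics/p5.png",np.hstack([A,B]))
```

```text
[ -0.74  -1.73  21.03  -0.4   -0.02   0.03 421.46 242.38  30.64] [0.52 0.32 0.44 0.03 0.03 0.03 0.01 0.01 0.01]
```

View pics/p5.png

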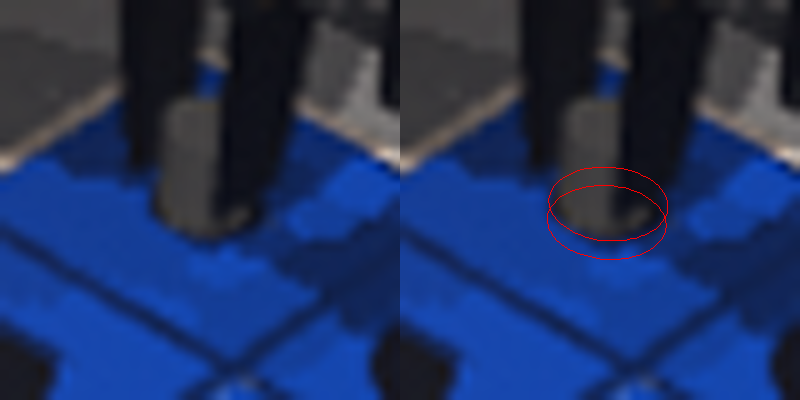

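Run:
```python
from m2 import *
a=env.read_camera("scene"); cav=[423.42,245.68]
im=cv2.cvtColor(a["image"],cv2.COLOR_RGB2GRAY).astype(int)
print(a["image"][94:118,280].tolist())
for zb in(6,8,10,12):
    t=proj(a,place(poly("round"),*cav,0,zb+28)); b=proj(a,place(poly("round"),*cav,0,zb)); print(zb,"top back row",t[:,1].min(),"front",t[:,1].max(),"L/R",t[:,0].min(),t[:,0].max(),"bottom",b[:,1].max(),b[:,0].min(),b[:,0].max())
print(proj(a,place(poly("round",3.5),*cav,0,12))[:,1].max())
```

```text
[[15, 16, 23], [16, 16, 22], [17, 16, 22], [17, 18, 23], [18, 17, 22], [34, 34, 36], [71, 70, 68], [69, 66, 67], [68, 66, 66], [69, 67, 67], [66, 64, 65], [62, 60, 62], [62, 61, 63], [64, 63, 64], [63, 62, 63], [63, 63, 64], [64, 63, 65], [65, 62, 64], [58, 57, 57], [29, 41, 80], [18, 56, 144], [20, 62, 155], [21, 64, 159], [21, 63, 156]]
6 top back row 100.11877548836192 front 105.82455008828008 L/R 278.28338657545254 287.65133351289546 bottom 114.6005968857658 277.5850773556922 286.7670928841425
8 top back row 99.4801921775331 front 105.18405588803844 L/R 278.3343184801728 287.71582293437405 bottom 113.98532644731588 277.6340611263515 286.8291220224322
10 top back row 98.83978806684465 front 104.5417033619169 L/R 278.38539376209286 287.780493407632 bottom 113.36830220136333 277.6831804729129 286.89132239332855
12 top back row 98.19755569074033 front 103.89748474563487 L/R 278.4366129997736 287.8453456607482 bottom 112.74951693385894 277.7324359346197 286.95369467566155
113.59930774182705
```

Height reads ambiguously, so I'll probe: raise 2 mm and shift +y by 5 mm. A wall force means the piece is inside the cavity.

Request:
{"op": "send_rows", "data": {"moves": [[[0,0,-0.008,0,0,0],[0,0,-0.008,0,0,0],[0,-0.006,-0.008,0,0,0],[0,-0.012,-0.008,0,0,0],[0,-0.014,-0.008,0,0,0],[0,-0.014,-0.008,0,0,0]]]}}

```text
t: 11.57
eef_pos: [421.7, 245.8, 32.2]
tcp_rot: [3.141, -0.002, 0.045]
ft_force: [8.7, -11.9, 4.8]
opening: 0.245
```

```bash
python3 plan.py;python3 -c "
from cell import env; print(env.state()['moment'],env.state()['ft_force'])"
```

```text
t 11.57 pos [421.7 245.8  32.2] rot [ 3.1411e+00 -2.1000e-03  4.5200e-02] F [  8.7 -11.9   4.8] width 23.3 j6 0.35
[-2.40195632 -1.81893188  0.00818881] [  8.73336184 -11.88278484   4.81560412]
```

The wall pushes back, so the piece is in the cavity. The floor is therefore at about z=10 (the tray has a base of about 4 mm and the insert tops are at about 16), which also explains the offset between the cameras. I'll centre the round, touch down and release.

Request:
{"op": "send_rows", "data": {"moves": [[[0.002,0.006,0,0,0,0],[0.004,0.013,0,0,0,0],[0.004,0.013,0.003,0,0,0],[0.004,0.013,0.005,0,0,0],[0.004,0.013,0.005,0,0,0]]]}}

```text
t: 11.98
eef_pos: [421.4, 242.2, 30.8]
tcp_rot: [3.141, 0.001, 0.045]
ft_force: [-1.1, -5.0, 10.3]
opening: 0.242
```

```bash
python3 plan.py
```

```text
t 11.98 pos [421.4 242.2  30.8] rot [3.141e+00 8.000e-04 4.470e-02] F [-1.1 -5.  10.3] width 23.0 j6 0.34
```

Request:
{"op": "send_rows", "data": {"moves": [[[0,0,0,0,0,0],[0,0,0,0,0,0],[0,0,0,0,0,0],[0,0,0,0,0,0],[0,0,0,0,0,0],[0,0,-0.02,0,0,0],[0,0,-0.06,0,0,0],[0,0,-0.15,0,0,0],[0,0,-0.25,0,0,0],[0,0,-0.33,0,0,0],[0,0,-0.33,0,0,0]]], "grip": -0.1}}

```text
t: 12.9
eef_pos: [423.2, 243.2, 133.8]
tcp_rot: [-3.139, -0.006, 0.045]
ft_force: [0.3, 0.1, 0.8]
opening: 0.552
```

Request:
{"op": "send_rows", "data": {"moves": [[[0.4,0.9,0,0,0,-0.01],[0.4,0.9,0,0,0,-0.01],[0.4,0.9,0,0,0,-0.01],[0.4,0.9,0,0,0,-0.01],[0.4,0.9,0,0,0,-0.01],[0.4,0.9,0,0,0,-0.01],[0.4,0.9,0,0,0,-0.01],[0.4,0.9,0,0,0,-0.01]]], "grip": -0.3}}

```text
t: 13.57
eef_pos: [556.3, -27.1, 129.3]
tcp_rot: [3.141, -0.002, 0.056]
ft_force: [-0.6, -0.3, -0.1]
opening: 0.647
```

```bash
cat > m3.py <<'E'
from fit import *
np.set_printoptions(precision=2,suppress=True)
lay=dict(square=(96,-48),bar=(0,-48),hex=(-96,-48),disc=(0,48),round=(-96,48))
def tray(x,y,t,Z=16,ks=("square","bar","hex","disc","round")):
    c,s=np.cos(t),np.sin(t)
    return [place(poly(k,3.5),x+c*lay[k][0]-s*lay[k][1],y+s*lay[k][0]+c*lay[k][1],t,Z) for k in ks]
E
python3 - <<'E'
from m3 import *
import pickle
a=env.read_camera("scene");b=env.read_camera("top"); pickle.dump((a,b),open("c1.pkl","wb"))
for nm,cs in(("top",[b]),("scene",[a])):
    for Z in (12,16): v,s=fit(cs,lambda x,y,t:tray(x,y,t,Z,("square","bar","hex","disc")),(522,199),10,(-.1,.15)); print("tray",nm,Z,v,round(s,1),tray(*v)[4][:,:2].mean(0))
    for k,z,x0,th in [("hex",41,(638,-192),(-.52,.52)),("square",23,(637,-193),(.1,.5)),("bar",41,(467,-203),(0.1,.7)),("disc",23,(468,-203),(0,.01)),("round",38,(423,243),(0,.01))]:
        v,s=fit(cs,lambda x,y,t:[place(poly(k),x,y,t,z)],x0,9,th); print(k,nm,v,round(s,1))
from m2 import overlay
A=overlay(a,(240,80,320,155),[],"",5);B=overlay(b,(145,240,205,285),[],"",6)
h=max(len(A),len(B)); B=cv2.copyMakeBorder(B,0,h-len(B),0,0,0); cv2.imwrite("pics/r1.png",np.hstack([A,B]))
E
python3 plan.py
```

```text
tray top 12 [522.28 198.98   0.04] 239.5 [424.23 242.63]
tray top 16 [522.4  198.74   0.05] 239.6 [424.33 242.38]
hex top [ 638.57 -194.89   -0.14] 56.8
square top [ 635.72 -194.05    0.21] 60.0
bar top [ 465.95 -206.7     0.38] 54.1
disc top [ 463.99 -203.52    0.01] 60.0
round top [421.35 240.19   0.  ] 60.0
tray scene 12 [520.27 200.51   0.06] 184.8 [421.41 242.32]
tray scene 16 [522.95 197.12   0.07] 185.2 [424.02 238.74]
hex scene [ 636.68 -190.19   -0.38] 59.5
square scene [ 637.54 -191.05    0.25] 58.7
bar scene [ 467.12 -201.34    0.45] 58.4
disc scene [ 471.73 -203.57    0.01] 54.3
round scene [425.25 240.37   0.01] 60.0
t 13.67 pos [553.8 -23.4 129. ] rot [-3.1414e+00  8.0000e-04  5.7300e-02] F [0.4 0.3 0.4] width 61.7 j6 -0.22
```

View pics/r1.png

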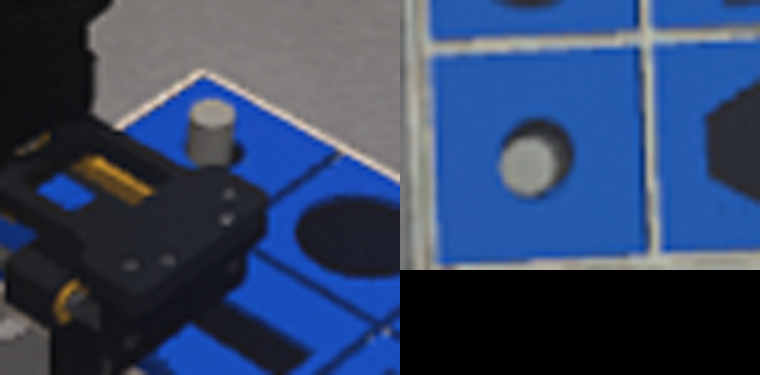

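The round stands upright inside its cavity (scene crop (210,130); it is in the hole in the top view too). The tray model with z=16 agrees with the probe. I'll refit the mat pieces without the score cap.

```bash
sed -i 's/,60).mean()/,250).mean()/' fit.py
python3 - <<'E'
from m3 import *
import pickle
a,b=pickle.load(open("c1.pkl","rb"))
S=[]
for k,z,x0,th in [("hex",41,(638,-192),(-.6,.3)),("square",23,(637,-193),(.1,.5)),("bar",41,(467,-203),(0.1,.7)),("disc",23,(468,-203),(0,.01))]:
  for nm,cs in(("top",[b]),("scene",[a])):
    v,s=fit(cs,lambda x,y,t:[place(poly(k),x,y,t,z)],x0,10,th); print(k,nm,v,round(s,1)); S.append((nm,place(poly(k),*v,z)))
v,s=fit([b],lambda x,y,t:tray(x,y,t,16,("square","bar","hex","disc")),(522,199),10,(-.1,.15)); print(v)
for k,p in zip(lay,tray(*v)): print(k,p[:,:2].mean(0))
from m2 import overlay
A=overlay(a,(95,180,235,300),[s for n,s in S if n=="scene"],"",5)[:, :550];B=overlay(b,(310,160,365,280),[s for n,s in S if n=="top"],"",5)
cv2.imwrite("pics/o3.png",np.hstack([A,B])[:, :800])
E
python3 plan.py 637,-191.5,120,.074 / 637,-191.5,42,.074
```

```text
hex top [ 638.32 -193.27   -0.47] 175.2
hex scene [ 639.19 -190.43   -0.38] 204.5
square top [ 634.46 -192.8     0.29] 240.2
square scene [ 637.35 -192.73    0.26] 195.3
bar top [ 464.93 -204.63    0.38] 197.0
bar scene [ 467.61 -202.77    0.42] 162.8
disc top [ 467.08 -203.62    0.  ] 220.7
disc scene [ 470.01 -203.11    0.01] 175.0
[522.4  198.56   0.05]
square [620.53 155.08]
bar [524.64 150.61]
hex [428.74 146.15]
disc [520.17 246.51]
round [424.27 242.04]
t 13.67 pos [553.8 -23.4 129. ] rot [-3.1414e+00  8.0000e-04  5.7300e-02] F [0.4 0.3 0.4] width 61.7 j6 -0.22
[0.245, 0.575, 0.03] -0.011
/
[0.0, 0.0, 0.26] -0.0
```

View pics/o3.png

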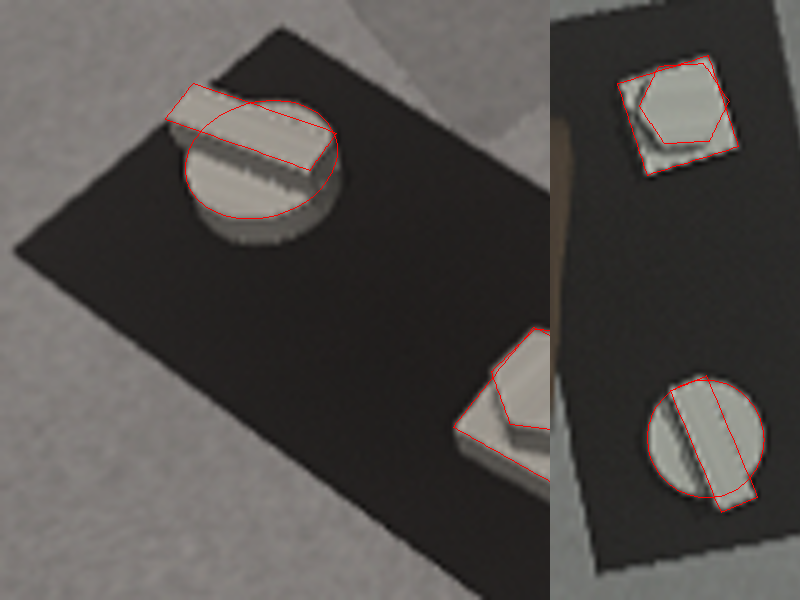

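All fits now match the picture. Hex next.

```bash
python3 plan.py 638.5,-192.5,105,.104
```

```text
t 13.67 pos [553.8 -23.4 129. ] rot [-3.1414e+00  8.0000e-04  5.7300e-02] F [0.4 0.3 0.4] width 61.7 j6 -0.22
[0.249, 0.579, 0.08] -0.03
```

Request:
{"op": "send_rows", "data": {"moves": [[[0.1,0.25,0.02,0,0,-0.01],[0.2,0.45,0.05,0,0,-0.02],[0.249,0.579,0.08,0,0,-0.03],[0.249,0.579,0.08,0,0,-0.03],[0.249,0.579,0.08,0,0,-0.03],[0.249,0.579,0.08,0,0,-0.03],[0.249,0.579,0.08,0,0,-0.03],[0.249,0.579,0.08,0,0,-0.03]]], "grip": -0.4}}

```text
t: 14.33
eef_pos: [638.2, -188.8, 105.4]
tcp_rot: [-3.141, 0.001, 0.109]
ft_force: [-0.4, -0.1, -0.4]
opening: 0.699
```

```bash
python3 plan.py 638.5,-192.5,40,.104
```

```text
t 14.33 pos [ 638.2 -188.8  105.4] rot [-3.1408e+00  1.1000e-03  1.0870e-01] F [-0.4 -0.1 -0.4] width 66.4 j6 -0.5
[-0.0, 0.012, 0.218] 0.003
```

Request:
{"op": "send_rows", "data": {"moves": [[[0,0,0.04,0,0,0],[0,0,0.09,0,0,0],[0,0,0.13,0,0,0],[0,0,0.15,0,0,0],[0,0,0.15,0,0,0],[0,0,0.15,0,0,0],[0,0,0.15,0,0,0]]], "grip": -0.4}}

```text
t: 14.92
eef_pos: [639.1, -190.7, 61.1]
tcp_rot: [3.141, -0.001, 0.108]
ft_force: [-0.1, 0.2, 0.4]
opening: 0.703
```

```bash
python3 plan.py 638.5,-192.5,40,.104
```

```text
t 14.92 pos [ 639.1 -190.7   61.1] rot [ 3.1412e+00 -6.0000e-04  1.0770e-01] F [-0.1  0.2  0.4] width 66.8 j6 -0.5
[-0.003, 0.006, 0.07] 0.002
```

Request:
{"op": "send_rows", "data": {"moves": [[[-0.003,0.006,0.02,0,0,0],[-0.003,0.006,0.045,0,0,0],[-0.003,0.006,0.065,0,0,0],[-0.003,0.006,0.07,0,0,0],[-0.003,0.006,0.07,0,0,0]]], "grip": -0.4}}

```text
t: 15.33
eef_pos: [637.8, -192.6, 38.8]
tcp_rot: [-3.141, 0.001, 0.107]
ft_force: [-0.5, -0.3, -0.1]
opening: 0.704
```

Request:
{"op": "send_rows", "data": {"moves": [[[0,0,0,0,0,0],[0,0,0,0,0,0],[0,0,0,0,0,0],[0,0,0,0,0,0],[0,0,0,0,0,0],[0,0,0,0,0,0],[0,0,0,0,0,0],[0,0,0,0,0,0]]], "grip": 1}}

```text
t: 16.0
eef_pos: [638.2, -192.7, 39.9]
tcp_rot: [3.141, -0.0, 0.108]
ft_force: [1.4, -0.6, 2.2]
opening: 0.416
```

```bash
python3 plan.py
```

```text
t 16.0 pos [ 638.2 -192.7   39.9] rot [ 3.1413e+00 -3.0000e-04  1.0750e-01] F [ 1.4 -0.6  2.2] width 39.5 j6 -0.5
```

```bash
python3 plan.py 638.2,-192.7,110,.1075 / 530,-20,110,.34 / 428.7,146.2,60,.57
```

```text
t 16.0 pos [ 638.2 -192.7   39.9] rot [ 3.1413e+00 -3.0000e-04  1.0750e-01] F [ 1.4 -0.6  2.2] width 39.5 j6 -0.5
[-0.0, 0.0, -0.234] 0.0
/
[-0.297, -0.611, -0.0] -0.148
/
[-0.134, -0.635, 0.167] -0.146
```

Request:
{"op": "send_rows", "data": {"moves": [[[0,0,-0.02,0,0,0],[0,0,-0.06,0,0,0],[0,0,-0.12,0,0,0],[0,0,-0.18,0,0,0],[0,0,-0.22,0,0,0],[0,0,-0.23,0,0,0],[0,0,-0.23,0,0,0]]]}}

```text
t: 16.58
eef_pos: [638.4, -192.8, 109.8]
tcp_rot: [3.141, -0.002, 0.107]
ft_force: [-0.9, -0.5, -1.8]
opening: 0.417
```

Request:
{"op": "send_rows", "data": {"moves": [[[-0.02,-0.04,0,0,0,-0.01],[-0.06,-0.12,0,0,0,-0.03],[-0.1,-0.2,0,0,0,-0.05],[-0.14,-0.29,0,0,0,-0.07],[-0.18,-0.37,0,0,0,-0.09],[-0.22,-0.45,0,0,0,-0.11],[-0.26,-0.53,0,0,0,-0.13],[-0.29,-0.6,0,0,0,-0.15],[-0.32,-0.67,0,0,0,-0.16],[-0.35,-0.74,0,0,0,-0.18],[-0.37,-0.78,0,0,0,-0.19],[-0.38,-0.8,0,0,0,-0.2]]]}}

```text
t: 17.58
eef_pos: [497.9, 34.9, 108.2]
tcp_rot: [-3.141, 0.001, 0.424]
ft_force: [0.0, 0.3, -2.0]
opening: 0.417
```

```bash
python3 plan.py 428.7,146.2,60,.57
```

```text
t 17.58 pos [497.9  34.9 108.2] rot [-3.141e+00  1.300e-03  4.236e-01] F [ 0.   0.3 -2. ] width 39.6 j6 -0.49
[-0.058, -0.433, 0.161] -0.093
```

Request:
{"op": "send_rows", "data": {"moves": [[[-0.01,-0.05,0.01,0,0,-0.01],[-0.02,-0.13,0.03,0,0,-0.03],[-0.03,-0.21,0.06,0,0,-0.05],[-0.04,-0.29,0.1,0,0,-0.07],[-0.05,-0.37,0.13,0,0,-0.08],[-0.058,-0.42,0.15,0,0,-0.09],[-0.058,-0.433,0.161,0,0,-0.093],[-0.058,-0.433,0.161,0,0,-0.093],[-0.058,-0.433,0.161,0,0,-0.093],[-0.058,-0.433,0.161,0,0,-0.093],[-0.058,-0.433,0.161,0,0,-0.093],[-0.058,-0.433,0.161,0,0,-0.093]]]}}

```text
t: 18.58
eef_pos: [430.5, 144.6, 60.6]
tcp_rot: [3.141, -0.001, 0.567]
ft_force: [0.2, 0.2, -1.2]
opening: 0.417
```

```bash
python3 plan.py 428.7,146.2,35,.57 428.7,146.2,27,.57
```

```text
t 18.58 pos [430.5 144.6  60.6] rot [ 3.1412e+00 -7.0000e-04  5.6650e-01] F [ 0.2  0.2 -1.2] width 39.6 j6 -0.39
[-0.002, -0.008, 0.085] -0.002
[-0.002, -0.008, 0.112] -0.002
```

Request:
{"op": "send_rows", "data": {"moves": [[[-0.002,-0.008,0.02,0,0,-0.002],[-0.002,-0.008,0.05,0,0,-0.002],[-0.002,-0.008,0.07,0,0,-0.002],[-0.002,-0.008,0.078,0,0,-0.002],[-0.002,-0.008,0.078,0,0,-0.002],[-0.002,-0.008,0.078,0,0,-0.002]]]}}

```text
t: 19.08
eef_pos: [428.1, 146.8, 36.6]
tcp_rot: [-3.141, 0.001, 0.571]
ft_force: [0.6, 0.2, -2.0]
opening: 0.418
```

```bash
python3 plan.py 428.7,146.2,27,.57
```

```text
t 19.08 pos [428.1 146.8  36.6] rot [-3.1414e+00  7.0000e-04  5.7090e-01] F [ 0.6  0.2 -2. ] width 39.7 j6 -0.39
[0.001, 0.003, 0.032] 0.001
```

Request:
{"op": "send_rows", "data": {"moves": [[[0.001,0.002,0.008,0,0,0],[0.001,0.002,0.015,0,0,0],[0.001,0.002,0.02,0,0,0],[0.001,0.002,0.024,0,0,0],[0.001,0.002,0.028,0,0,0],[0.001,0.002,0.031,0,0,0],[0.001,0.002,0.033,0,0,0],[0.001,0.002,0.033,0,0,0]]]}}

```text
t: 19.75
eef_pos: [428.8, 146.5, 27.7]
tcp_rot: [3.141, -0.001, 0.571]
ft_force: [-3.5, -0.9, 13.1]
opening: 0.416
```

```bash
python3 plan.py 428.7,146.2,27,.57
```

```text
t 19.75 pos [428.8 146.5  27.7] rot [ 3.1412e+00 -5.0000e-04  5.7100e-01] F [-3.5 -0.9 13.1] width 39.6 j6 -0.39
[-0.001, 0.001, 0.002] 0.001
```

Request:
{"op": "send_rows", "data": {"moves": [[[0,0,0,0,0,0],[0,0,0,0,0,0],[0,0,0,0,0,0],[0,0,0,0,0,0],[0,0,0,0,0,0],[0,0,-0.02,0,0,0],[0,0,-0.06,0,0,0],[0,0,-0.15,0,0,0],[0,0,-0.25,0,0,0],[0,0,-0.3,0,0,0],[0,0,-0.3,0,0,0],[0,0,-0.3,0,0,0]]], "grip": -0.25}}

```text
t: 20.75
eef_pos: [429.0, 146.6, 117.7]
tcp_rot: [3.141, -0.002, 0.571]
ft_force: [0.1, 0.1, 0.7]
opening: 0.625
```

```bash
python3 plan.py 540,-40,110,.42 / 635.2,-192.8,90,.28
```

```text
t 20.75 pos [429.  146.6 117.7] rot [ 3.1407e+00 -1.8000e-03  5.7090e-01] F [0.1 0.1 0.7] width 59.4 j6 -0.39
[-0.025, 0.723, 0.026] 0.096
/
[0.082, 0.594, 0.067] 0.089
```

Request:
{"op": "send_rows", "data": {"moves": [[[-0.01,0.3,0.01,0,0,0.04],[-0.025,0.6,0.02,0,0,0.08],[-0.025,0.723,0.026,0,0,0.096],[-0.025,0.723,0.026,0,0,0.096],[-0.025,0.723,0.026,0,0,0.096],[-0.025,0.723,0.026,0,0,0.096],[-0.025,0.723,0.026,0,0,0.096]]], "grip": -0.55}}

```text
t: 21.33
eef_pos: [540.1, -42.3, 107.4]
tcp_rot: [-3.141, 0.002, 0.417]
ft_force: [-0.5, 0.1, 0.1]
opening: 0.776
```

Request:
{"op": "send_rows", "data": {"moves": [[[0.05,0.3,0.02,0,0,0.04],[0.082,0.5,0.05,0,0,0.08],[0.082,0.594,0.067,0,0,0.089],[0.082,0.594,0.067,0,0,0.089],[0.082,0.594,0.067,0,0,0.089],[0.082,0.594,0.067,0,0,0.089],[0.082,0.594,0.067,0,0,0.089],[0.082,0.594,0.067,0,0,0.089],[0.082,0.594,0.067,0,0,0.089],[0.082,0.594,0.067,0,0,0.089]]]}}

```text
t: 22.17
eef_pos: [634.5, -191.2, 89.5]
tcp_rot: [-3.142, 0.0, 0.282]
ft_force: [-0.1, 0.3, 0.7]
opening: 0.775
```

```bash
python3 - <<'E'
from m3 import *
a=env.read_camera("scene");b=env.read_camera("top")
for nm,c in(("top",b),("scene",a)):
    v,s=fit([c],lambda x,y,t:[place(poly("square"),x,y,t,23)],(636,-193),9,(.1,.5)); print("square",nm,v,round(s,1))
    v,s=fit([c],lambda x,y,t:[place(poly("hex"),x,y,t,28)],(428.7,146.2),7,(-.3,.4)); print("hex",nm,v,round(s,1))
E
python3 plan.py 635.2,-192.8,22,.28
```

```text
square top [ 644.99 -187.33    0.36] 22.2
hex top [429.33 151.72   0.09] 8.4
square scene [ 637.41 -193.31    0.28] 160.1
hex scene [428.99 148.37   0.04] 223.5
t 22.27 pos [ 634.7 -191.8   89.5] rot [ 3.1414e+00 -2.0000e-04  2.8130e-01] F [-0.2  0.7 -0.4] width 73.6 j6 -0.67
[0.001, 0.004, 0.225] 0.001
```

Hex confirmed flat in its cavity: the scene fit at z=28 scores 223 with yaw 0.04. Square next.

Request:
{"op": "send_rows", "data": {"moves": [[[0.001,0.003,0.05,0,0,0],[0.001,0.003,0.1,0,0,0],[0.001,0.003,0.15,0,0,0],[0.001,0.003,0.19,0,0,0],[0.001,0.003,0.22,0,0,0],[0.001,0.003,0.225,0,0,0],[0.001,0.003,0.225,0,0,0]]]}}

```text
t: 22.85
eef_pos: [635.2, -193.4, 21.3]
tcp_rot: [-3.141, 0.001, 0.28]
ft_force: [0.4, 0.7, 0.5]
opening: 0.778
```

Request:
{"op": "send_rows", "data": {"moves": [[[0,0,0,0,0,0],[0,0,0,0,0,0],[0,0,0,0,0,0],[0,0,0,0,0,0],[0,0,0,0,0,0],[0,0,0,0,0,0],[0,0,0,0,0,0]]], "grip": 1}}

```text
t: 23.43
eef_pos: [635.6, -193.6, 22.1]
tcp_rot: [3.141, -0.001, 0.28]
ft_force: [0.4, 0.7, 5.3]
opening: 0.52
```

```bash
python3 plan.py 635.2,-192.8,100,.28 / 590,-50,100,.18 / 620.5,155.1,60,.047
```

```text
t 23.43 pos [ 635.6 -193.6   22.1] rot [ 3.141e+00 -7.000e-04  2.803e-01] F [0.4 0.7 5.3] width 49.4 j6 -0.68
[-0.001, -0.003, -0.26] 0.0
/
[-0.013, -0.499, -0.0] 0.064
/
[0.222, -0.654, 0.133] 0.085
```

Request:
{"op": "send_rows", "data": {"moves": [[[0,0,-0.02,0,0,0],[0,0,-0.06,0,0,0],[0,0,-0.12,0,0,0],[0,0,-0.18,0,0,0],[0,0,-0.23,0,0,0],[0,0,-0.25,0,0,0],[0,0,-0.25,0,0,0]]]}}

```text
t: 24.02
eef_pos: [635.8, -193.7, 98.5]
tcp_rot: [3.14, -0.002, 0.28]
ft_force: [0.6, -1.3, -2.5]
opening: 0.521
```

Request:
{"op": "send_rows", "data": {"moves": [[[0,-0.03,0,0,0,0.01],[0.01,-0.1,0,0,0,0.02],[0.02,-0.19,0,0,0,0.04],[0.04,-0.28,0,0,0,0.05],[0.06,-0.37,0,0,0,0.07],[0.08,-0.46,0,0,0,0.08],[0.11,-0.55,0,0,0,0.09],[0.14,-0.64,0,0,0,0.1],[0.17,-0.72,0,0,0,0.11],[0.2,-0.78,0,0,0,0.12],[0.22,-0.83,0,0,0,0.13],[0.23,-0.85,0,0,0,0.14]]]}}

```text
t: 25.02
eef_pos: [630.6, 72.9, 95.6]
tcp_rot: [-3.141, 0.002, 0.061]
ft_force: [0.3, 0.4, -4.0]
opening: 0.522
```

```bash
python3 plan.py 620.5,154.3,60,.047
```

```text
t 25.02 pos [630.6  72.9  95.6] rot [-3.1413e+00  1.6000e-03  6.1200e-02] F [ 0.3  0.4 -4. ] width 49.6 j6 -0.05
[-0.017, -0.273, 0.119] 0.009
```

Request:
{"op": "send_rows", "data": {"moves": [[[0,-0.04,0.01,0,0,0],[-0.01,-0.1,0.03,0,0,0],[-0.01,-0.17,0.06,0,0,0.005],[-0.017,-0.23,0.09,0,0,0.008],[-0.017,-0.265,0.11,0,0,0.008],[-0.017,-0.27,0.119,0,0,0.008],[-0.017,-0.27,0.119,0,0,0.008],[-0.017,-0.27,0.119,0,0,0.008],[-0.017,-0.27,0.119,0,0,0.008],[-0.017,-0.27,0.119,0,0,0.008],[-0.017,-0.27,0.119,0,0,0.008]]]}}

```text
t: 25.93
eef_pos: [621.4, 150.5, 61.3]
tcp_rot: [3.142, -0.001, 0.047]
ft_force: [0.4, 0.9, -2.6]
opening: 0.522
```

```bash
python3 plan.py 620.5,154.3,36.5,.047
```

```text
t 25.93 pos [621.4 150.5  61.3] rot [ 3.1415e+00 -6.0000e-04  4.6900e-02] F [ 0.4  0.9 -2.6] width 49.6 j6 0.09
[-0.003, -0.013, 0.083] -0.0
```

Request:
{"op": "send_rows", "data": {"moves": [[[-0.003,-0.012,0.02,0,0,0],[-0.003,-0.012,0.05,0,0,0],[-0.003,-0.012,0.075,0,0,0],[-0.003,-0.012,0.083,0,0,0],[-0.003,-0.012,0.083,0,0,0],[-0.003,-0.012,0.083,0,0,0]]]}}

```text
t: 26.43
eef_pos: [620.0, 154.7, 35.6]
tcp_rot: [3.141, 0.001, 0.048]
ft_force: [-0.5, 0.5, -2.5]
opening: 0.523
```

```bash
python3 plan.py 620.5,154.3,26.7,.047
```

```text
t 26.43 pos [620.  154.7  35.6] rot [3.1414e+00 6.0000e-04 4.7800e-02] F [-0.5  0.5 -2.5] width 49.7 j6 0.09
[0.002, 0.001, 0.03] 0.001
```

Request:
{"op": "send_rows", "data": {"moves": [[[0.001,0.001,0.008,0,0,0],[0.001,0.001,0.014,0,0,0],[0.001,0.001,0.019,0,0,0],[0.001,0.001,0.023,0,0,0],[0.001,0.001,0.027,0,0,0],[0.001,0.001,0.03,0,0,0],[0.001,0.001,0.031,0,0,0],[0.001,0.001,0.031,0,0,0]]]}}

```text
t: 27.1
eef_pos: [620.4, 154.4, 28.1]
tcp_rot: [3.141, -0.001, 0.048]
ft_force: [-5.2, -0.3, 11.6]
opening: 0.519
```

```bash
python3 plan.py 620.5,154.3,26.7,.047
```

```text
t 27.1 pos [620.4 154.4  28.1] rot [ 3.1415e+00 -6.0000e-04  4.7900e-02] F [-5.2 -0.3 11.6] width 49.3 j6 0.09
[0.0, 0.0, 0.005] 0.001
```

Request:
{"op": "send_rows", "data": {"moves": [[[0,0,0,0,0,0],[0,0,0,0,0,0],[0,0,0,0,0,0],[0,0,0,0,0,0],[0,0,0,0,0,0],[0,0,-0.02,0,0,0],[0,0,-0.06,0,0,0],[0,0,-0.15,0,0,0],[0,0,-0.25,0,0,0],[0,0,-0.3,0,0,0],[0,0,-0.3,0,0,0],[0,0,-0.3,0,0,0]]], "grip": -0.4}}

```text
t: 28.1
eef_pos: [620.7, 154.5, 118.3]
tcp_rot: [-3.141, -0.002, 0.048]
ft_force: [0.4, 0.2, -1.0]
opening: 0.702
```

```bash
python3 plan.py 540,-20,115,-.5 / 465.8,-204,100,-1.171
```

```text
t 28.1 pos [620.7 154.5 118.3] rot [-3.1415e+00 -2.4000e-03  4.7800e-02] F [ 0.4  0.2 -1. ] width 66.7 j6 0.09
[-0.297, 0.568, 0.011] 0.349
/
[0.077, 0.657, 0.05] 0.427
```

Request:
{"op": "send_rows", "data": {"moves": [[[-0.1,0.2,0.01,0,0,0.1],[-0.2,0.4,0.01,0,0,0.2],[-0.297,0.568,0.011,0,0,0.349],[-0.297,0.568,0.011,0,0,0.349],[-0.297,0.568,0.011,0,0,0.349],[-0.297,0.568,0.011,0,0,0.349],[-0.297,0.568,0.011,0,0,0.349],[-0.297,0.568,0.011,0,0,0.349]]], "grip": -0.1}}

```text
t: 28.77
eef_pos: [539.6, -19.7, 113.0]
tcp_rot: [3.141, 0.001, -0.5]
ft_force: [0.3, -0.7, -0.5]
opening: 0.55
```

Request:
{"op": "send_rows", "data": {"moves": [[[0.03,0.3,0.02,0,0,0.15],[0.077,0.657,0.05,0,0,0.427],[0.077,0.657,0.05,0,0,0.427],[0.077,0.657,0.05,0,0,0.427],[0.077,0.657,0.05,0,0,0.427],[0.077,0.657,0.05,0,0,0.427],[0.077,0.657,0.05,0,0,0.427],[0.077,0.657,0.05,0,0,0.427],[0.077,0.657,0.05,0,0,0.427],[0.077,0.657,0.05,0,0,0.427]]]}}

```text
t: 29.6
eef_pos: [465.8, -202.9, 98.4]
tcp_rot: [3.142, -0.0, -1.167]
ft_force: [0.3, 0.8, -0.3]
opening: 0.547
```

```bash
python3 - <<'E'
from m3 import *
a=env.read_camera("scene")
for k,z,x0,th in(("square",28,(622,155),(-.2,.3)),("hex",28,(428.7,146.2),(-.3,.4)),("bar",41,(466,-203),(.2,.6))):
    v,s=fit([a],lambda x,y,t:[place(poly(k),x,y,t,z)],x0,7,th); print(k,v,round(s,1))
E
python3 plan.py 465.8,-204,40,-1.171
```

```text
square [621.48 155.14   0.05] 210.6
hex [428.98 148.42   0.05] 214.7
bar [ 469.05 -207.07    0.56] 127.5
t 29.65 pos [ 465.7 -203.    98.5] rot [-3.1416e+00 -1.0000e-04 -1.1679e+00] F [ 0.1  0.5 -0.5] width 52.2 j6 0.63
[0.003, 0.001, 0.195] 0.002
```

The square is in place (fit score 211, yaw 0.05). The bar fit here is spoiled because the gripper hides it. Down onto the bar.

Request:
{"op": "send_rows", "data": {"moves": [[[0.002,0.002,0.05,0,0,0.002],[0.002,0.002,0.1,0,0,0.002],[0.002,0.002,0.15,0,0,0.002],[0.002,0.002,0.185,0,0,0.002],[0.002,0.002,0.195,0,0,0.002],[0.002,0.002,0.195,0,0,0.002]]]}}

```text
t: 30.15
eef_pos: [464.8, -204.4, 39.4]
tcp_rot: [3.141, 0.001, -1.173]
ft_force: [0.3, 0.0, 0.5]
opening: 0.55
```

Request:
{"op": "send_rows", "data": {"moves": [[[0,0,0,0,0,0],[0,0,0,0,0,0],[0,0,0,0,0,0],[0,0,0,0,0,0],[0,0,0,0,0,0],[0,0,0,0,0,0],[0,0,0,0,0,0],[0,0,0,0,0,0]]], "grip": 1}}

```text
t: 30.82
eef_pos: [464.9, -204.9, 40.2]
tcp_rot: [-3.141, -0.0, -1.174]
ft_force: [-1.4, 0.2, 5.7]
opening: 0.203
```

```bash
python3 plan.py 465.8,-204,110,-1.171 / 500,0,110,-1.37 / 524.6,150.6,60,-1.524
```

```text
t 30.82 pos [ 464.9 -204.9   40.2] rot [-3.1414e+00 -3.0000e-04 -1.1743e+00] F [-1.4  0.2  5.7] width 19.3 j6 0.63
[-0.002, -0.004, -0.233] -0.002
/
[-0.582, -0.37, -0.0] 0.127
/
[-0.476, -0.18, 0.167] 0.098
```

Request:
{"op": "send_rows", "data": {"moves": [[[0,0,-0.02,0,0,0],[0,0,-0.06,0,0,0],[0,0,-0.12,0,0,0],[0,0,-0.18,0,0,0],[0,0,-0.22,0,0,0],[0,0,-0.23,0,0,0],[0,0,-0.23,0,0,0]]]}}

```text
t: 31.4
eef_pos: [465.1, -204.9, 109.6]
tcp_rot: [-3.141, -0.001, -1.174]
ft_force: [0.0, -0.0, -1.2]
opening: 0.206
```

Request:
{"op": "send_rows", "data": {"moves": [[[-0.03,-0.02,0,0,0,0.01],[-0.1,-0.06,0,0,0,0.02],[-0.17,-0.11,0,0,0,0.04],[-0.24,-0.16,0,0,0,0.06],[-0.31,-0.2,0,0,0,0.07],[-0.38,-0.25,0,0,0,0.09],[-0.45,-0.29,0,0,0,0.1],[-0.52,-0.33,0,0,0,0.12],[-0.59,-0.37,0,0,0,0.14],[-0.66,-0.41,0,0,0,0.15],[-0.71,-0.43,0,0,0,0.16],[-0.73,-0.45,0,0,0,0.17]]]}}

```text
t: 32.4
eef_pos: [503.9, 51.2, 107.8]
tcp_rot: [3.139, 0.0, -1.441]
ft_force: [1.4, -0.4, -1.0]
opening: 0.207
```

```bash
python3 plan.py 523.5,150.6,60,-1.524
```

```text
t 32.4 pos [503.9  51.2 107.8] rot [ 3.1393e+00  4.0000e-04 -1.4405e+00] F [ 1.4 -0.4 -1. ] width 19.7 j6 1.41
[-0.32, -0.108, 0.159] 0.053
```

Request:
{"op": "send_rows", "data": {"moves": [[[-0.03,-0.01,0.01,0,0,0],[-0.09,-0.03,0.03,0,0,0.01],[-0.16,-0.05,0.06,0,0,0.02],[-0.23,-0.08,0.1,0,0,0.03],[-0.29,-0.1,0.14,0,0,0.05],[-0.312,-0.106,0.159,0,0,0.053],[-0.312,-0.106,0.159,0,0,0.053],[-0.312,-0.106,0.159,0,0,0.053],[-0.312,-0.106,0.159,0,0,0.053],[-0.312,-0.106,0.159,0,0,0.053],[-0.312,-0.106,0.159,0,0,0.053]]]}}

```text
t: 33.32
eef_pos: [524.5, 145.4, 61.8]
tcp_rot: [-3.141, -0.0, -1.525]
ft_force: [-0.2, 0.5, -1.2]
opening: 0.204
```

```bash
python3 plan.py 523.5,150.6,37,-1.524
```

```text
t 33.32 pos [524.5 145.4  61.8] rot [-3.1408 -0.     -1.5254] F [-0.2  0.5 -1.2] width 19.4 j6 1.67
[-0.017, 0.003, 0.083] -0.001
```

Request:
{"op": "send_rows", "data": {"moves": [[[-0.016,0.003,0.02,0,0,0],[-0.016,0.003,0.05,0,0,0],[-0.016,0.003,0.075,0,0,0],[-0.016,0.003,0.083,0,0,0],[-0.016,0.003,0.083,0,0,0],[-0.016,0.003,0.083,0,0,0]]]}}

```text
t: 33.82
eef_pos: [523.0, 151.0, 35.9]
tcp_rot: [3.141, -0.0, -1.524]
ft_force: [0.3, 0.0, -1.8]
opening: 0.206
```

```bash
python3 plan.py 523.5,150.6,26.9,-1.524
```

```text
t 33.82 pos [523.  151.   35.9] rot [ 3.1408e+00 -2.0000e-04 -1.5245e+00] F [ 0.3  0.  -1.8] width 19.6 j6 1.68
[0.001, -0.001, 0.03] -0.0
```

Request:
{"op": "send_rows", "data": {"moves": [[[0.001,0,0.008,0,0,0],[0.001,0,0.014,0,0,0],[0.001,0,0.019,0,0,0],[0.001,0,0.023,0,0,0],[0.001,0,0.027,0,0,0],[0.001,0,0.03,0,0,0],[0.001,0,0.031,0,0,0],[0.001,0,0.031,0,0,0]]]}}

```text
t: 34.48
eef_pos: [523.2, 150.7, 28.2]
tcp_rot: [-3.141, -0.0, -1.524]
ft_force: [-4.5, -1.6, 15.5]
opening: 0.209
```

```bash
python3 plan.py 523.5,150.6,26.9,-1.524
```

```text
t 34.48 pos [523.2 150.7  28.2] rot [-3.1408e+00 -1.0000e-04 -1.5245e+00] F [-4.5 -1.6 15.5] width 19.9 j6 1.68
[0.0, -0.001, 0.004] -0.0
```

Request:
{"op": "send_rows", "data": {"moves": [[[0,0,0,0,0,0],[0,0,0,0,0,0],[0,0,0,0,0,0],[0,0,0,0,0,0],[0,0,0,0,0,0],[0,0,-0.02,0,0,0],[0,0,-0.06,0,0,0],[0,0,-0.15,0,0,0],[0,0,-0.25,0,0,0],[0,0,-0.3,0,0,0],[0,0,-0.3,0,0,0],[0,0,-0.3,0,0,0]]], "grip": 0.15}}

```text
t: 35.48
eef_pos: [523.4, 150.8, 117.8]
tcp_rot: [-3.14, 0.0, -1.525]
ft_force: [-0.0, 0.6, 0.1]
opening: 0.427
```

```bash
python3 - <<'E'
from m3 import *
a=env.read_camera("scene");b=env.read_camera("top")
for n,c in(("scene",a),("top",b)):
  for k,z,x0,th in(("disc",23,(468,-203),(0,.01)),("bar",28,(525,152),(-.2,.3))):
    v,s=fit([c],lambda x,y,t:[place(poly(k),x,y,t,z)],x0,9,th); print(n,k,v,round(s,1))
E
python3 plan.py 500,0,120,-1.45 / 467.8,-203.5,80,-1.45
```

```text
scene disc [ 469.64 -202.96    0.01] 235.6
scene bar [526.41 151.1    0.05] 136.8
top disc [ 468.52 -203.66    0.  ] 250.0
top bar [523.58 149.6    0.07] 19.4
t 35.58 pos [522.7 150.6 116.3] rot [ 3.1404e+00 -2.0000e-04 -1.5246e+00] F [-0.6  0.4  0. ] width 40.5 j6 1.68
[0.498, 0.099, -0.012] -0.048
/
[0.66, 0.188, 0.133] -0.0
```

Request:
{"op": "send_rows", "data": {"moves": [[[0.2,0.05,0,0,0,-0.02],[0.4,0.09,-0.01,0,0,-0.04],[0.498,0.099,-0.012,0,0,-0.048],[0.498,0.099,-0.012,0,0,-0.048],[0.498,0.099,-0.012,0,0,-0.048],[0.498,0.099,-0.012,0,0,-0.048]]], "grip": -0.75}}

```text
t: 36.08
eef_pos: [500.0, -1.0, 119.7]
tcp_rot: [3.14, 0.0, -1.452]
ft_force: [0.5, 0.6, -0.1]
opening: 0.79
```

Request:
{"op": "send_rows", "data": {"moves": [[[0.2,0.06,0.02,0,0,0],[0.4,0.12,0.06,0,0,0],[0.66,0.186,0.1,0,0,0],[0.66,0.186,0.12,0,0,0],[0.66,0.186,0.133,0,0,0],[0.66,0.186,0.133,0,0,0],[0.66,0.186,0.133,0,0,0],[0.66,0.186,0.133,0,0,0],[0.66,0.186,0.133,0,0,0],[0.66,0.186,0.133,0,0,0]]]}}

```text
t: 36.92
eef_pos: [469.5, -201.7, 81.0]
tcp_rot: [-3.141, -0.0, -1.447]
ft_force: [0.4, -0.4, 0.2]
opening: 0.873
```

```bash
python3 - <<'E'
from m3 import *
a=env.read_camera("scene")
v,s=fit([a],lambda x,y,t:[place(poly("bar"),x,y,t,28)],(526,152),6,(-.1,.2)); print("bar",v,round(s,1))
E
python3 plan.py 468.7,-203.5,22.5,-1.45
```

```text
bar [526.21 151.43   0.03] 214.0
t 36.97 pos [ 469.5 -201.9   81. ] rot [-3.1413e+00 -2.0000e-04 -1.4470e+00] F [-0.9 -0.  -0.3] width 82.9 j6 0.91
[0.005, 0.003, 0.195] 0.002
```

Bar confirmed in its cavity (score 214). Now the disc.

Request:
{"op": "send_rows", "data": {"moves": [[[0.004,0.003,0.05,0,0,0],[0.004,0.003,0.1,0,0,0],[0.004,0.003,0.15,0,0,0],[0.004,0.003,0.185,0,0,0],[0.004,0.003,0.195,0,0,0],[0.004,0.003,0.195,0,0,0]]]}}

```text
t: 37.47
eef_pos: [468.3, -204.0, 21.8]
tcp_rot: [3.141, 0.001, -1.448]
ft_force: [-0.4, 0.5, 0.3]
opening: 0.871
```

Request:
{"op": "send_rows", "data": {"moves": [[[0,0,0,0,0,0],[0,0,0,0,0,0],[0,0,0,0,0,0],[0,0,0,0,0,0],[0,0,0,0,0,0],[0,0,0,0,0,0],[0,0,0,0,0,0]]], "grip": 1}}

```text
t: 38.05
eef_pos: [468.5, -204.6, 22.7]
tcp_rot: [-3.141, -0.0, -1.449]
ft_force: [-1.1, 1.4, 5.8]
opening: 0.622
```

```bash
python3 plan.py 468.7,-203.5,110,-1.45 / 520.2,246.5,110,-1.45
```

```text
t 38.05 pos [ 468.5 -204.6   22.7] rot [-3.1410e+00 -4.0000e-04 -1.4493e+00] F [-1.1  1.4  5.8] width 59.1 j6 0.91
[-0.004, -0.001, -0.291] 0.0
/
[-1.468, -0.351, -0.0] -0.0
```

Request:
{"op": "send_rows", "data": {"moves": [[[0,0,-0.02,0,0,0],[0,0,-0.06,0,0,0],[0,0,-0.12,0,0,0],[0,0,-0.18,0,0,0],[0,0,-0.24,0,0,0],[0,0,-0.28,0,0,0],[0,0,-0.29,0,0,0],[0,0,-0.29,0,0,0]]]}}

```text
t: 38.72
eef_pos: [468.4, -204.6, 109.9]
tcp_rot: [-3.141, -0.001, -1.449]
ft_force: [-0.3, -0.2, -4.1]
opening: 0.623
```

Request:
{"op": "send_rows", "data": {"moves": [[[-0.03,-0.01,0,0,0,0],[-0.09,-0.02,0,0,0,0],[-0.17,-0.04,0,0,0,0],[-0.25,-0.06,0,0,0,0],[-0.33,-0.08,0,0,0,0],[-0.41,-0.1,0,0,0,0],[-0.49,-0.12,0,0,0,0],[-0.57,-0.14,0,0,0,0],[-0.65,-0.16,0,0,0,0],[-0.73,-0.18,0,0,0,0],[-0.79,-0.19,0,0,0,0],[-0.81,-0.19,0,0,0,0]]]}}

```text
t: 39.72
eef_pos: [494.7, 46.3, 108.2]
tcp_rot: [3.14, 0.0, -1.447]
ft_force: [-1.0, -1.0, -3.9]
opening: 0.621
```

```bash
python3 plan.py 520.2,246.5,65,-1.45
```

```text
t 39.72 pos [494.7  46.3 108.2] rot [ 3.1397e+00  5.0000e-04 -1.4471e+00] F [-1.  -1.  -3.9] width 59.0 j6 1.41
[-0.652, -0.167, 0.144] 0.002
```

Request:
{"op": "send_rows", "data": {"moves": [[[-0.03,-0.01,0,0,0,0],[-0.1,-0.03,0.01,0,0,0],[-0.18,-0.05,0.02,0,0,0],[-0.26,-0.07,0.04,0,0,0],[-0.35,-0.09,0.06,0,0,0],[-0.44,-0.11,0.08,0,0,0],[-0.53,-0.14,0.11,0,0,0],[-0.6,-0.155,0.14,0,0,0],[-0.636,-0.163,0.144,0,0,0],[-0.636,-0.163,0.144,0,0,0],[-0.636,-0.163,0.144,0,0,0],[-0.636,-0.163,0.144,0,0,0]]]}}

```text
t: 40.72
eef_pos: [520.7, 237.9, 66.1]
tcp_rot: [3.141, -0.0, -1.45]
ft_force: [-0.0, -0.6, -3.4]
opening: 0.626
```

Request:
{"op": "send_rows", "data": {"moves": [[[0,0,0,0,0,0],[0,0,0,0,0,0]]]}}

```text
t: 40.88
eef_pos: [521.0, 238.0, 66.4]
tcp_rot: [-3.141, -0.0, -1.45]
ft_force: [0.3, -0.2, -4.5]
opening: 0.624
```

```bash
python3 plan.py 520.2,246.5,37.5,-1.45
```

```text
t 40.88 pos [521.  238.   66.4] rot [-3.1412e+00 -1.0000e-04 -1.4504e+00] F [ 0.3 -0.2 -4.5] width 59.3 j6 1.76
[-0.028, -0.001, 0.096] -0.0
```

Request:
{"op": "send_rows", "data": {"moves": [[[-0.014,-0.001,0.01,0,0,0],[-0.027,-0.001,0.04,0,0,0],[-0.027,-0.001,0.07,0,0,0],[-0.027,-0.001,0.09,0,0,0],[-0.027,-0.001,0.096,0,0,0],[-0.027,-0.001,0.096,0,0,0],[-0.027,-0.001,0.096,0,0,0]]]}}

```text
t: 41.47
eef_pos: [520.1, 246.9, 36.9]
tcp_rot: [3.141, -0.0, -1.449]
ft_force: [-0.3, -0.1, -2.9]
opening: 0.62
```

```bash
python3 plan.py 520.2,246.5,27.6,-1.45
```

```text
t 41.47 pos [520.1 246.9  36.9] rot [ 3.1412e+00 -2.0000e-04 -1.4492e+00] F [-0.3 -0.1 -2.9] width 58.9 j6 1.78
[0.001, -0.0, 0.031] 0.001
```

Request:
{"op": "send_rows", "data": {"moves": [[[0.001,0,0.008,0,0,0],[0.001,0,0.014,0,0,0],[0.001,0,0.019,0,0,0],[0.001,0,0.023,0,0,0],[0.001,0,0.027,0,0,0],[0.001,0,0.03,0,0,0],[0.001,0,0.031,0,0,0],[0.001,0,0.031,0,0,0]]]}}

```text
t: 42.13
eef_pos: [520.2, 246.7, 28.7]
tcp_rot: [-3.141, -0.0, -1.449]
ft_force: [-2.4, -1.9, 7.2]
opening: 0.623
```

```bash
python3 plan.py 520.2,246.5,27.6,-1.45
```

```text
t 42.13 pos [520.2 246.7  28.7] rot [-3.1411 -0.     -1.4492] F [-2.4 -1.9  7.2] width 59.2 j6 1.78
[0.001, 0.0, 0.004] 0.001
```

Contact with the bottom at about 11 mm, same as the others. Release, retreat away from the tray and check.

Request:
{"op": "send_rows", "data": {"moves": [[[0,0,0,0,0,0],[0,0,0,0,0,0],[0,0,0,0,0,0],[0,0,0,0,0,0],[0,0,0,0,0,0],[0,0,-0.02,0,0,0],[0,0,-0.06,0,0,0],[0,0,-0.15,0,0,0],[0,0,-0.25,0,0,0],[0,0,-0.35,0,0,0],[0,0,-0.4,0,0,0],[0,0,-0.4,0,0,0]]], "grip": -0.6}}

```text
t: 43.13
eef_pos: [521.5, 247.2, 152.6]
tcp_rot: [-3.135, 0.001, -1.449]
ft_force: [1.2, -0.6, 0.5]
opening: 0.8
```

Request:
{"op": "send_rows", "data": {"moves": [[[0.3,0.05,-0.03,0,0,0],[0.6,0.05,-0.05,0,0,0],[1,0.05,-0.05,0,0,0],[1,0.05,-0.05,0,0,0],[1,0.05,-0.05,0,0,0],[1,0.05,-0.05,0,0,0],[1,0.05,-0.05,0,0,0],[1,0.05,-0.05,0,0,0],[1,0.05,-0.05,0,0,0],[1,0.05,-0.05,0,0,0]]]}}

```text
t: 43.97
eef_pos: [541.3, -52.9, 162.7]
tcp_rot: [3.141, 0.0, -1.451]
ft_force: [-0.4, 1.2, -0.4]
opening: 0.802
```

Request:
{"op": "send_rows", "data": {"moves": [[[0.3,0,0,0,0,0],[0.6,0,0,0,0,0],[0.9,0,0,0,0,0],[0.9,0,0,0,0,0],[0.9,0,0,0,0,0],[0.9,0,0,0,0,0],[0.9,0,0,0,0,0],[0.9,0,0,0,0,0],[0.9,0,0,0,0,0],[0.9,0,0,0,0,0]]]}}

```text
t: 44.8
eef_pos: [574.7, -318.6, 162.7]
tcp_rot: [3.141, 0.001, -1.447]
ft_force: [-0.1, 0.3, 0.4]
opening: 0.798
```

Run:
```python
from m3 import *
from m2 import overlay
a=env.read_camera("scene");b=env.read_camera("top"); S={"scene":[],"top":[]}
print(env.state()["t"],env.state()["eef_pos"])
for n,c in(("scene",a),("top",b)):
  v,s=fit([c],lambda x,y,t:tray(x,y,t,16,("square","bar","hex","disc")),(523,199),6,(0,.1)); C=dict(zip(lay,tray(*v)))
  for k in lay:
    z=38 if k=="round" else 28; q=C[k][:,:2].mean(0)
    v,s=fit([c],lambda x,y,t:[place(poly(k),x,y,t,z)],q,6,(-.1,.2)); print(n,k,"rel",v[:2]-q,v[2],round(s)); S[n].append(place(poly(k),*v,z))
A=overlay(a,(225,90,380,195),[],"",3);B=overlay(b,(140,165,230,290),[],"",3)
h=max(len(A),len(B)); A=cv2.copyMakeBorder(A,0,h-len(A),0,0,0); B=cv2.copyMakeBorder(B,0,h-len(B),0,0,0); cv2.imwrite("pics/f.png",np.hstack([A,B]))
```

```text
44.9 [ 574.77 -318.75  163.1 ]
scene square rel [ 6.   -5.98] 0.05177372243692511 212
scene bar rel [ 6.   -5.61] 0.0377013868108433 212
scene hex rel [ 5.84 -4.48] 0.050020307372920084 217
scene disc rel [ 6.   -5.93] -0.08355089115781188 200
scene round rel [ 3.61 -6.  ] -0.0012256832209845275 200
top square rel [-4.68  1.14] 0.053046356681617446 240
top bar rel [-3.55  0.85] 0.03435975397745171 232
top hex rel [-4.31  1.4 ] 0.03775796497697088 226
top disc rel [-4.53  0.43] 0.08003632817407436 234
top round rel [-6.   -0.31] 0.10096957517825371 199
```

View pics/f.png

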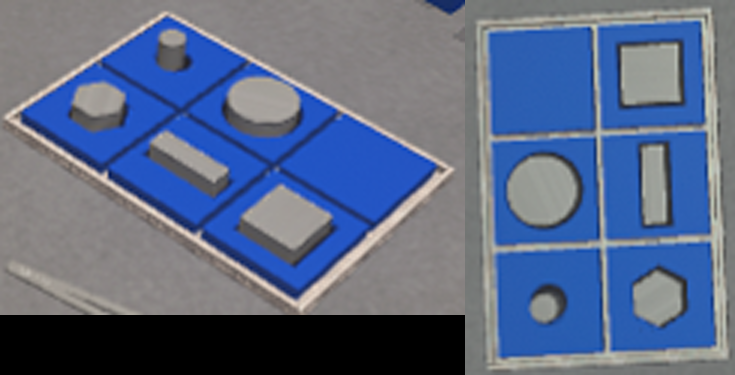

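The picture shows all five pieces seated in their own cavities with dark gaps around them. The hexagon, bar, square and disc lie flat and the round stands upright. The arm is clear, so I'm handing in.

```bash
python3 -c "
from cell import env; print(env.job_done())"
```

```text
the job is handed in; nothing more can be done
None
```

All five pieces are in their own cavities and the job is handed in at about 45 s. I took the stacks apart from the top in the order round, hexagon, square, bar, disc, one piece at a time. Each piece was pressed lightly onto the cavity floor before release, with contact forces of about 7–15 N.

**Last checks:**
- **Pictures:** both final views show every piece inside its cavity. The hexagon, bar, square and disc lie flat, the round stands upright, and the gripper is well clear.
- **Heights:** the four flat pieces made contact with their undersides at about z = 11 mm. That matches a cavity floor near 10 mm, so the tray base is about 4 mm thick rather than the zero I first assumed.

**What went wrong or disagreed:**
- **Round:** because of that wrong height I lifted and re-lowered it in its cavity several times, touching the floor and wall with up to about 30 N. A sideways nudge then confirmed it was inside. It stands a little off-centre.
- **Final position fit:** the last script that measured the pieces against their cavities gave no usable numbers, because it locked onto the pieces' edges. I relied on the pictures, the contact heights and earlier camera fits of the hexagon, square and bar. The disc and round had no usable fit after placing.

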